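# Sort two look-alike roller hubs by weight and slide them home

## Robot

A 6-joint arm with a two-finger parallel gripper is mounted at the origin on the work surface. World frame = base frame: x ahead of the robot, y to its left, z up, the work surface at z = 0. Lengths are in m, angles in rad, forces in N, time in s.
With the tool pointing down it reaches from about 0.4 to 0.825 m from the base axis. Payload 7 kg.
Tool frame: the origin (TCP) lies midway between the tips of the shut fingers; the grasp point (between the pads) lies 19 mm behind it; z points along the fingers, y is the line along which they close (so a half turn about z gives the same grasp; the last joint's range is limited). The gripper opens to 88 mm and grips with 3 to 60 N. Pads are 19 mm wide; open, the fingers measure 130 mm over their backs; the gripper's body (78 mm by 193 mm) begins 47 mm behind the grasp point.
Start: joints at [1.552, 0.359, 0.012, 0, -1.224, -0.288], TCP at [0.204, 0.643, 0.227] pointing down, gripper open.
Joint ranges: [-3.07, 3.07], [-1.43, 2.12], [-1.02, 1.25], [-3.03, 1.67], [-3.05, -0], [-3.03, 3.03]. Speed limits (rad/s): [2.39, 2.39, 3.01, 3.14, 3.14, 3.14].

## Interface

Orientations are given as [roll, pitch, yaw] about the fixed x, y, z axes, in that order (R = Rz(yaw) Ry(pitch) Rx(roll)).
In Python, from station import get_state, grab_frame, calibration, job_done, boxes_of, regions_of, spot_point gives the robot as it stands. The module is installed in compiled form; this text tells all that it offers.
- The arm moves only by the tool arm_command, never from a script. Its argument "commands" is a list of rows, each an object of numbers: "tx", "ty", "tz": the shift along the tool's x, y, z each as a share of 25 cm, from -1 to 1; "twist": the turn about the tool's z as a share of 180 degrees, from -1 to 1. A call has exactly 8 rows; each row is the pose to reach, as a shift and turn from the pose commanded when the call began, along the tool's axes at that moment, turning the shorter way round; what a row does not reach only later rows make up. A row lasts 1/12 s, in which the tool goes at most 41.7 mm and 7.16 degrees, less where a joint would pass 70% of its speed; a pose out of reach is approached as far as the arm can. A call with a number of a shift or a turn outside -1 to 1 is refused whole. A call with a gripper value outside its range is refused whole. "claw" is the opening, from 0 (shut) to 1 (fully open), set as the call begins (left out, the last holds). The fingers move at their own pace and stop on an object; "grip_force" is the grip in N (left out, the last holds). Time passes only in rows, so rows that repeat a pose let the fingers close, or fill a call up. It gives the time, the measured TCP pose, the force, the opening and the grip force at its end, in the units of the state.
- get_state(): the state, without advancing time (a new reading comes with each control period).
- grab_frame(name): name is "side" or "top" or "wrist"; returns the picture (400x640x3 uint8, red, green, blue); there is no depth.
- calibration(name): a dict with "camera_matrix" (3x3 intrinsics, pixels), "k1" (the pictures are not rectified: a ray, as slopes to the right and down, at radius r is drawn at 1 + k1 r^2 times it, then the intrinsics apply), "extrinsics" (4x4, takes a point from camera to world coordinates). Camera axes: x right, y down, z forward; pixel columns grow to the right and rows downward; lengths in m; the calibration is good to about 2 mm. A picture is of the moment at which its call begins: read the wrist's pose just before it. calibration takes no time and is no camera call; for the wrist camera it gives the pose at the moment of the call.
- job_done(): hands the job in; it is judged then, once.
Trained networks look in the newest picture that a camera, given by its name, has taken for a name from the list of things; names that differ only in an ending like _2 or _b are one class to them, and where a whole thing is asked for, a point or a joint stands for the part that bears it (a point fixed in the world has none). Each returns a list of dicts, best first, with "score" (0 to 1); they miss things now and then, are a little off and sometimes report something else, mostly with a low value. They report only what shows in the picture. A call takes as long as a camera call. They do not tell look-alikes from the thing itself.
- boxes_of(query, camera): "rect" ([left, top, right, bottom] in pixels, round what is visible of it).
- regions_of(query, camera): "region" (400x640 bool, what is visible of it) and "rect" ([left, top, right, bottom] in pixels, round what is visible of it).
- spot_point(query, camera): "uv" ([column, row] in pixels: a listed point, or the origin of a listed thing).
The state is a dict: "t": time; "q": joint angles; "qd": joint speeds; "joint_efforts": joint torques, N m; "eef_pos": TCP position; "ee_rot": TCP orientation; "force": force on the tool from outside, world axes, zero at the start; "moment": the same for the moment, N m; "width": finger opening in m; "gripper_force": force on a finger pad.
Only numpy, scipy, OpenCV 4.12 (cv2) and the standard library are available. Lean on these libraries where they do the work, as an engineer would, in place of code of your own. Each camera call takes 0.05 s, during which the arm holds its last target. There are 200 camera calls.

## Task

Two roller hubs stand on the bench and look alike: lift each one briefly to feel its weight, then stand it upright in the lane for its kind, the light hollow hub in the green lane, the middling filled canister in the yellow, the heavy solid hub in the red. Slide each hub back along its lane until you feel the sprung stop give by roughly 8 mm, never driving the stop to its hard end, and let go. Set things down gently and leave everything else where it is.

Things in the scene. Friction and masses are not known exactly. Their poses are not given: they have to be found in the camera images.
- hub_1: one of two look-alike hubs: upright closed dark grey cylinder, 56 mm diameter, 90 mm tall, black cap and low black band; origin at the centre of its underside, z up. Sealed contents with a few mm of play; the name tells nothing. Total weight: hollow about 0.16 kg, filled canister 0.40, solid 0.70 (each within 0.05). The two are never of one kind
- hub_2: one of two look-alike hubs: upright closed dark grey cylinder, 56 mm diameter, 90 mm tall, black cap and low black band; origin at the centre of its underside, z up. Sealed contents with a few mm of play; the name tells nothing. Total weight: hollow about 0.16 kg, filled canister 0.40, solid 0.70 (each within 0.05). The two are never of one kind
- lane_green: green plastic lane for the hollow (light) hub: fixed channel 190 mm long (x), 74 mm wide. Origin at the centre of its underside, z up; x runs from the open mouth (x = -95 mm, robot's side) towards the sprung stop. Floor surface 8 mm above the origin; two guide walls 6 mm thick, 15 mm above the floor, 62 mm apart inside. A hub set down with its centre at x = -50 mm is clear of the stop
- lane_yellow: yellow plastic lane for the filled (middling) canister: fixed channel 190 mm long (x), 74 mm wide. Origin at the centre of its underside, z up; x runs from the open mouth (x = -95 mm, robot's side) towards the sprung stop. Floor surface 8 mm above the origin; two guide walls 6 mm thick, 15 mm above the floor, 62 mm apart inside. A hub set down with its centre at x = -50 mm is clear of the stop
- lane_red: red plastic lane for the solid (heavy) hub: fixed channel 190 mm long (x), 74 mm wide. Origin at the centre of its underside, z up; x runs from the open mouth (x = -95 mm, robot's side) towards the sprung stop. Floor surface 8 mm above the origin; two guide walls 6 mm thick, 15 mm above the floor, 62 mm apart inside. A hub set down with its centre at x = -50 mm is clear of the stop
- stop_green (a joint): m the green lane's stop is pressed in along lane +x: 0 at the start, hard end 0.020. Black pad 40 mm wide, 34 to 58 mm above the lane floor, before an aluminium block. Its place differs in each lane and is not measured: a hub first touches it with its centre at lane x = 0 to 35 mm. It gives at about 6 N, 0.35 N more per mm, and stays where pushed
- stop_yellow (a joint): m the yellow lane's stop is pressed in along lane +x: 0 at the start, hard end 0.020. Black pad 40 mm wide, 34 to 58 mm above the lane floor, before an aluminium block. Its place differs in each lane and is not measured: a hub first touches it with its centre at lane x = 0 to 35 mm. It gives at about 6 N, 0.35 N more per mm, and stays where pushed
- stop_red (a joint): m the red lane's stop is pressed in along lane +x: 0 at the start, hard end 0.020. Black pad 40 mm wide, 34 to 58 mm above the lane floor, before an aluminium block. Its place differs in each lane and is not measured: a hub first touches it with its centre at lane x = 0 to 35 mm. It gives at about 6 N, 0.35 N more per mm, and stays where pushed
- rack: fixed wooden board 250 x 340 x 10 mm under the three lanes, which lie side by side on it along its y, 110 mm apart, in any colour order and all pointing along its x; origin at the centre of its underside
- glue_jar: bystander: jar with a blue cap, 64 mm across, 85 mm tall; origin under its centre
- brush: bystander: glue brush lying flat on the bench; origin under its middle
- spool: bystander: wooden block stand, 80 mm square foot, 84 mm tall; origin under its centre
- collar: bystander: brass ring 60 mm across, 20 mm tall; origin under its centre
- white_box: bystander: white box 90 x 70 x 60 mm; origin under its centre
- screwdriver: bystander: screwdriver lying flat on the bench; origin under its middle
- lead_weight: bystander: dark steel weight, 50 mm across, 40 mm tall; origin under its centre
Not all that is in view belongs to the job. What is shaped like the hub_2 but orange is not meant.

How it is judged:
On the way, in this order (a step that is already met when the one before it is completed fails the run):
1. a hub has been lifted clear of the bench (height (world z) of any of hub_1, hub_2 above 0.045 m), for 0.2 s.
2. one hub stands released and home in the lane of its kind, its stop pressed in ((((y of hub_1 in the frame of lane_green between -0.006 and 0.006 m and x of hub_1 in the frame of lane_green between 0 and 0.062 m and z of hub_1 in the frame of lane_green between 0.004 and 0.012 m and angle between hub_1's own z axis and vertical below 0.08 rad and value of joint stop_green above 0.003 m and linear speed of hub_1 below 0.02 m/s and contact force between hub_1 and the fingers below 0.5 N and contact force between hub_1 and lane_green between 0.6 and 2.75 N) or (y of hub_1 in the frame of lane_yellow between -0.006 and 0.006 m and x of hub_1 in the frame of lane_yellow between 0 and 0.062 m and z of hub_1 in the frame of lane_yellow between 0.004 and 0.012 m and angle between hub_1's own z axis and vertical below 0.08 rad and value of joint stop_yellow above 0.003 m and linear speed of hub_1 below 0.02 m/s and contact force between hub_1 and the fingers below 0.5 N and contact force between hub_1 and lane_yellow between 2.75 and 5.4 N) or (y of hub_1 in the frame of lane_red between -0.006 and 0.006 m and x of hub_1 in the frame of lane_red between 0 and 0.062 m and z of hub_1 in the frame of lane_red between 0.004 and 0.012 m and angle between hub_1's own z axis and vertical below 0.08 rad and value of joint stop_red above 0.003 m and linear speed of hub_1 below 0.02 m/s and contact force between hub_1 and the fingers below 0.5 N and contact force between hub_1 and lane_red above 5.4 N)) or ((y of hub_2 in the frame of lane_green between -0.006 and 0.006 m and x of hub_2 in the frame of lane_green between 0 and 0.062 m and z of hub_2 in the frame of lane_green between 0.004 and 0.012 m and angle between hub_2's own z axis and vertical below 0.08 rad and value of joint stop_green above 0.003 m and linear speed of hub_2 below 0.02 m/s and contact force between hub_2 and the fingers below 0.5 N and contact force between hub_2 and lane_green between 0.6 and 2.75 N) or (y of hub_2 in the frame of lane_yellow between -0.006 and 0.006 m and x of hub_2 in the frame of lane_yellow between 0 and 0.062 m and z of hub_2 in the frame of lane_yellow between 0.004 and 0.012 m and angle between hub_2's own z axis and vertical below 0.08 rad and value of joint stop_yellow above 0.003 m and linear speed of hub_2 below 0.02 m/s and contact force between hub_2 and the fingers below 0.5 N and contact force between hub_2 and lane_yellow between 2.75 and 5.4 N) or (y of hub_2 in the frame of lane_red between -0.006 and 0.006 m and x of hub_2 in the frame of lane_red between 0 and 0.062 m and z of hub_2 in the frame of lane_red between 0.004 and 0.012 m and angle between hub_2's own z axis and vertical below 0.08 rad and value of joint stop_red above 0.003 m and linear speed of hub_2 below 0.02 m/s and contact force between hub_2 and the fingers below 0.5 N and contact force between hub_2 and lane_red above 5.4 N)))), for 0.2 s.
At the end, for the whole second after the job is handed in: Both hubs stand released, upright (0.08 rad) and at rest on the floor of the lane for their kind (weight under 2.75 N green, to 5.4 N yellow, above red), within 6 mm of its centre line, centre 0 to 62 mm past its middle, that stop pressed in more than 3 and at most 17 mm (((y of hub_1 in the frame of lane_green between -0.006 and 0.006 m and x of hub_1 in the frame of lane_green between 0 and 0.062 m and z of hub_1 in the frame of lane_green between 0.004 and 0.012 m and angle between hub_1's own z axis and vertical below 0.08 rad and value of joint stop_green above 0.003 m and linear speed of hub_1 below 0.02 m/s and contact force between hub_1 and the fingers below 0.5 N and contact force between hub_1 and lane_green between 0.6 and 2.75 N) or (y of hub_1 in the frame of lane_yellow between -0.006 and 0.006 m and x of hub_1 in the frame of lane_yellow between 0 and 0.062 m and z of hub_1 in the frame of lane_yellow between 0.004 and 0.012 m and angle between hub_1's own z axis and vertical below 0.08 rad and value of joint stop_yellow above 0.003 m and linear speed of hub_1 below 0.02 m/s and contact force between hub_1 and the fingers below 0.5 N and contact force between hub_1 and lane_yellow between 2.75 and 5.4 N) or (y of hub_1 in the frame of lane_red between -0.006 and 0.006 m and x of hub_1 in the frame of lane_red between 0 and 0.062 m and z of hub_1 in the frame of lane_red between 0.004 and 0.012 m and angle between hub_1's own z axis and vertical below 0.08 rad and value of joint stop_red above 0.003 m and linear speed of hub_1 below 0.02 m/s and contact force between hub_1 and the fingers below 0.5 N and contact force between hub_1 and lane_red above 5.4 N)) and ((y of hub_2 in the frame of lane_green between -0.006 and 0.006 m and x of hub_2 in the frame of lane_green between 0 and 0.062 m and z of hub_2 in the frame of lane_green between 0.004 and 0.012 m and angle between hub_2's own z axis and vertical below 0.08 rad and value of joint stop_green above 0.003 m and linear speed of hub_2 below 0.02 m/s and contact force between hub_2 and the fingers below 0.5 N and contact force between hub_2 and lane_green between 0.6 and 2.75 N) or (y of hub_2 in the frame of lane_yellow between -0.006 and 0.006 m and x of hub_2 in the frame of lane_yellow between 0 and 0.062 m and z of hub_2 in the frame of lane_yellow between 0.004 and 0.012 m and angle between hub_2's own z axis and vertical below 0.08 rad and value of joint stop_yellow above 0.003 m and linear speed of hub_2 below 0.02 m/s and contact force between hub_2 and the fingers below 0.5 N and contact force between hub_2 and lane_yellow between 2.75 and 5.4 N) or (y of hub_2 in the frame of lane_red between -0.006 and 0.006 m and x of hub_2 in the frame of lane_red between 0 and 0.062 m and z of hub_2 in the frame of lane_red between 0.004 and 0.012 m and angle between hub_2's own z axis and vertical below 0.08 rad and value of joint stop_red above 0.003 m and linear speed of hub_2 below 0.02 m/s and contact force between hub_2 and the fingers below 0.5 N and contact force between hub_2 and lane_red above 5.4 N))); the robot touches nothing.
It fails at once if a sprung stop is driven towards its hard end (pressed in more than 17 mm) (value of joint any of stop_green, stop_yellow, stop_red above 0.017 m).
It fails at once if a hub is tipped by more than 0.6 rad (angle between any of hub_1, hub_2's own z axis and vertical above 0.6 rad).
It fails at once if a hub is pressed on a lane with more than 45 N (contact force between any of hub_1, hub_2 and lane_green above 45 N or contact force between any of hub_1, hub_2 and lane_yellow above 45 N or contact force between any of hub_1, hub_2 and lane_red above 45 N).
It fails at once if a bystander is moved by more than 30 mm (distance of any of glue_jar, brush, spool, collar, white_box, screwdriver, lead_weight from where it was at the start of the episode above 0.03 m).
It also fails if it takes over 72 s, if anything falls off the work surface, if the arm or the gripper's body presses on something with over 40 N, if the wrist force passes 120 N, or if a joint passes its speed limit or range.

## Working session

There is one attempt and no reset: what is moved stays moved. The work goes in short steps, Python scripts to look and compute and a tool call to move; the robot and the scene stay as the last step left them, time stands still between calls to the robot, and variables do not carry over. Pictures are saved under pics/ and viewed, at most 10 in all, crops included, and the job is handed in when it is done.

Besides the shell and the picture viewer there is one more tool, called by a JSON object that holds its "op" and its "data". arm_command: Moves the arm, as the interface text tells. Shift numbers are shares of 25 cm and turn numbers shares of 180 degrees, none past 1 either way. Its arguments: {"type":"object","properties":{"commands":{"type":"array"},"claw":{"type":"number"},"grip_force":{"type":"number"}},"required":["commands"]}

```bash
mkdir -p pics
cat > h.py <<'E'
import numpy as np, cv2
from station import *
def ray(cam,uv,c=None):
    c=c or calibration(cam); K=np.array(c["camera_matrix"]);k=c["k1"];T=np.array(c["extrinsics"])
    d=np.array([(uv[0]-K[0,2])/K[0,0],(uv[1]-K[1,2])/K[1,1]]);s=d.copy()
    for _ in range(20): s=d/(1+k*(s@s))
    return T[:3,3],T[:3,:3]@np.array([s[0],s[1],1])
def at_z(cam,uv,z,c=None):
    o,d=ray(cam,uv,c); return o+d*(z-o[2])/d[2]
def proj(cam,P,c=None):
    c=c or calibration(cam); K=np.array(c["camera_matrix"]);T=np.array(c["extrinsics"])
    p=T[:3,:3].T@(np.array(P)-T[:3,3]); s=p[:2]/p[2]; s=s*(1+c["k1"]*(s@s))
    return K[0,0]*s[0]+K[0,2],K[1,1]*s[1]+K[1,2]
def save(cam,name):
    f=grab_frame(cam); cv2.imwrite(f"pics/{name}.png",f[:,:,::-1]); return f
E
python3 - <<'E'
from h import *
np.set_printoptions(precision=4,suppress=True)
print(get_state())
t=save("top","top0"); s=save("side","side0")
cv2.imwrite("pics/both.png",cv2.resize(np.vstack([t,s]),(480*1,600))[:,:,::-1])
for cam in("top","side"):
    c=calibration(cam); print(cam,c)
    for q in("hub_1","lane_green","lane_yellow","lane_red"):
        for r in spot_point(q,cam)[:4]: print(cam,q,round(r["score"],2),r["uv"],at_z(cam,r["uv"],0 if q=="hub_1" else .01))
E
```

```text
{'t': 0.0, 'q': array([ 1.5521,  0.3594,  0.0111, -0.0004, -1.2241, -0.2881]), 'qd': array([-0.0014,  0.0007, -0.0001, -0.0006,  0.0016,  0.0027]), 'joint_efforts': array([  0.0007, -58.2716,  29.3057,   6.9973,   0.0071,  -0.0001]), 'eef_pos': array([0.2037, 0.643 , 0.2256]), 'ee_rot': array([ 3.1399, -0.0001, -0.3069]), 'force': array([ 0.0858, -0.0703, -0.6479]), 'moment': array([-0.0599,  0.0217, -0.0104]), 'gripper_force': 0.0, 'width': 0.08785237664107454}
top {'camera_matrix': array([[514.364 ,   0.    , 326.8582],
       [  0.    , 514.364 , 202.447 ],
       [  0.    ,   0.    ,   1.    ]]), 'k1': 0.0024601158619135424, 'extrinsics': array([[-0.0203, -0.9939,  0.108 ,  0.3756],
       [-0.9998,  0.0208,  0.0029, -0.1032],
       [-0.0051, -0.1079, -0.9941,  1.5095],
       [ 0.    ,  0.    ,  0.    ,  1.    ]])}
top hub_1 0.9 [353.7, 221.6] [ 0.4812 -0.1765  0.    ]
top hub_1 0.73 [380.7, 245.4] [ 0.4099 -0.2536  0.    ]
top hub_1 0.71 [427.1, 213.5] [ 0.5006 -0.3929  0.    ]
top lane_green 0.75 [249.3, 189.8] [0.5806 0.1286 0.01  ]
top lane_yellow 0.27 [177.9, 285.7] [0.305
[... 258 characters left out ...]
 1.    ]]), 'k1': 0.011269384055131317, 'extrinsics': array([[ 0.8567, -0.3035,  0.4171,  0.0715],
       [-0.5154, -0.5382,  0.6668, -0.891 ],
       [ 0.0221, -0.7862, -0.6175,  0.7542],
       [ 0.    ,  0.    ,  0.    ,  1.    ]])}
side hub_1 0.89 [321.6, 230.2] [ 0.4995 -0.1751  0.    ]
side hub_1 0.71 [368.9, 284.7] [ 0.5001 -0.4002  0.    ]
side hub_1 0.63 [308.7, 255.1] [ 0.422  -0.2415  0.    ]
side hub_1 0.6 [360.8, 214.3] [ 0.6341 -0.1721  0.    ]
side lane_green 0.83 [301.3, 166.2] [0.5959 0.1257 0.01  ]
side lane_green 0.19 [380.8, 181.2] [ 0.7776 -0.0763  0.01  ]
side lane_yellow 0.78 [317.5, 184.0] [0.5923 0.0099 0.01  ]
side lane_red 0.87 [287.7, 148.3] [0.6084 0.2529 0.01  ]
```

View pics/top0.png

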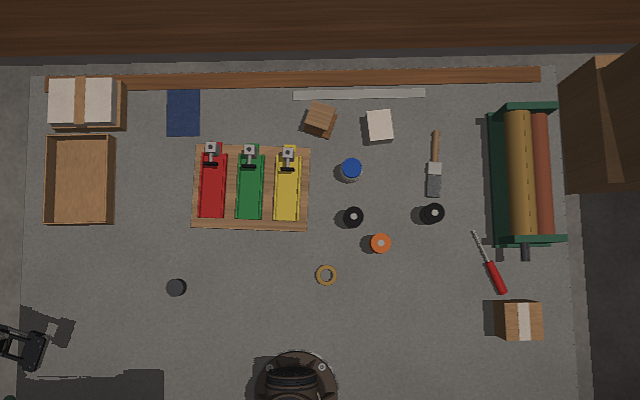

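View pics/side0.png

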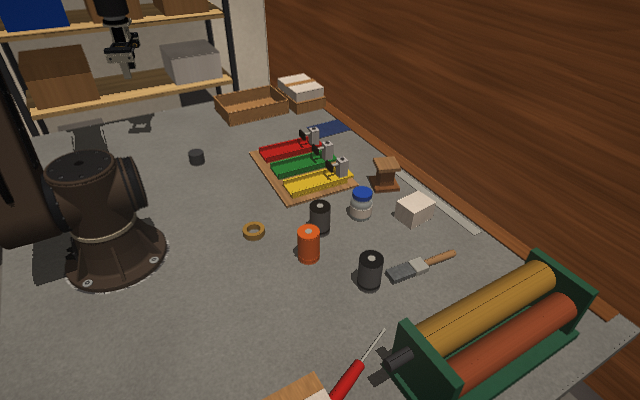

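The top view shows the lanes in the order red (213,185), green (250,185), yellow (287,187). The dark hubs are at (353,217) and (432,213), and the orange decoy is at (381,243). Next I'll fit silhouettes to get exact positions.

```bash
cat > fit.py <<'E'
from h import *
from scipy.optimize import minimize
def hull(cam,P,c,S=4):
    uv=np.array([proj(cam,p,c) for p in P]); h=cv2.convexHull((uv*S).astype(np.float32)+S/2).astype(np.int32)
    m=np.zeros((400*S,640*S),np.uint8); cv2.fillConvexPoly(m,h,1); return cv2.resize(m.astype(np.float32),(640,400),interpolation=cv2.INTER_AREA)
def cyl(x,y,z0=0,r=.028,h=.09):
    a=np.linspace(0,2*np.pi,40); return [(x+r*np.cos(t),y+r*np.sin(t),z) for t in a for z in(z0,z0+h)]
def box(x,y,w,L=.19,W=.074,z0=.01,z1=.033):
    R=np.array([[np.cos(w),-np.sin(w)],[np.sin(w),np.cos(w)]])
    return [(*(np.array([x,y])+R@[a*L/2,b*W/2]),z) for a in(-1,1) for b in(-1,1) for z in(z0,z1)]
def fit(gen,p0,masks,step):
    cal={k:calibration(k) for k in masks}
    def f(p):
        e=0
        for k,m in masks.items():
            h=hull(k,gen(*p),cal[k]); e+=1-np.minimum(h,m).sum()/np.maximum(h,m).sum()
        return e
    s=np.vstack([p0]+[np.array(p0)+np.eye(len(p0))[i]*step[i] for i in range(len(p0))])
    r=minimize(f,p0,method="Nelder-Mead",options=dict(initial_simplex=s,xatol=1e-4,fatol=1e-4)); return r.x,r.fun
E
python3 - <<'E'
from fit import *
np.set_printoptions(precision=4,suppress=True)
def near(rs,cam,P):
    u=np.array(proj(cam,P)); 
    return min(rs,key=lambda r:np.hypot(*(np.array(r["rect"]).reshape(2,2).mean(0)-u)))["region"].astype(np.float32)
grab_frame("top");grab_frame("side")
R={(q,c):regions_of(q,c) for q in("hub_1",) for c in("top","side")}
for P in((.49,-.176),(.50,-.397)):
    for cams in(("top",),("side",),("top","side")):
        print(P,cams,*fit(cyl,P,{c:near(R["hub_1",c],c,(*P,.045)) for c in cams},(.01,.01)))
for q,P in(("lane_red",(.606,.243,-.03)),("lane_green",(.6,.127,-.03)),("lane_yellow",(.592,.015,-.03))):
    for c in("top","side"):
        rs=regions_of(q,c)
        if rs: m=near(rs,c,(P[0],P[1],.02)); print(q,c,rs[0]["score"],rs[0]["rect"],*fit(box,P,{c:m},(.01,.01,.05)))
# rack fit
for c in("top","side"):
    rs=regions_of("rack",c)
    if rs: print("rack",c,rs[0]["rect"],*fit(lambda x,y,w:box(x,y,w,.25,.34,0,.01),(.6,.127,-.03),{c:rs[0]["region"].astype(np.float32)},(.01,.01,.05)))
E
```

```text
(0.49, -0.176) ('top',) [ 0.4912 -0.1704] 0.14912128448486328
(0.49, -0.176) ('side',) [ 0.4918 -0.1741] 0.18551552295684814
(0.49, -0.176) ('top', 'side') [ 0.4927 -0.1722] 0.34590017795562744
(0.5, -0.397) ('top',) [ 0.4955 -0.3958] 0.06069529056549072
(0.5, -0.397) ('side',) [ 0.4989 -0.3981] 0.04847794771194458
(0.5, -0.397) ('top', 'side') [ 0.4966 -0.3974] 0.1728622317314148
lane_red top 0.68 [198.4, 142.2, 230.5, 219.5] [ 0.5959  0.2355 -0.0553] 0.1208687424659729
lane_red side 0.8 [258.7, 134.5, 320.4, 161.3] [ 0.5983  0.2322 -0.0169] 0.15865319967269897
lane_green top 0.67 [234.5, 145.5, 269.9, 220.2] [ 0.5883  0.1257 -0.0563] 0.1464276909828186
lane_yellow top 0.66 [270.7, 146.0, 302.6, 223.8] [ 0.5823  0.0167 -0.0693] 0.13248074054718018
lane_yellow side 0.86 [282.5, 167.0, 355.2, 199.9] [ 0.5854  0.0122 -0.0578] 0.15050536394119263
rack top [189.2, 143.7, 308.9, 231.2] [ 0.589   0.1258 -0.058 ] 0.5719485282897949
rack side [250.2, 150.9, 354.5, 208.3] [ 0.5906  0.1222 -0.0597] 0.7346657514572144
```

{"op": "arm_command", "data": {"commands": [{"tx": 0.874, "ty": 0.772, "twist": -0.079}, {"tx": 0.874, "ty": 0.772, "twist": -0.079}, {"tx": 0.874, "ty": 0.772, "twist": -0.079}, {"tx": 0.874, "ty": 0.772, "twist": -0.079}, {"tx": 0.874, "ty": 0.772, "twist": -0.079}, {"tx": 0.874, "ty": 0.772, "twist": -0.079}, {"tx": 0.874, "ty": 0.772, "twist": -0.079}, {"tx": 0.874, "ty": 0.772, "twist": -0.079}], "claw": 1}}

```text
invalid input
```

{"op": "arm_command", "data": {"commands": [{"tx": 0.45, "ty": 0.895}, {"tx": 0.45, "ty": 0.895}, {"tx": 0.45, "ty": 0.895}, {"tx": 0.45, "ty": 0.895}, {"tx": 0.45, "ty": 0.895}, {"tx": 0.45, "ty": 0.895}, {"tx": 0.45, "ty": 0.895}, {"tx": 0.45, "ty": 0.895}]}}

```text
invalid input
```

Run:
```python
from h import *
s=get_state(); print(s["eef_pos"],s["ee_rot"],s["force"],s["q"]); save("wrist","w1"); c=calibration("wrist"); np.save("w1.npy",c["extrinsics"]); print(c)
```

```text
[0.20386422 0.64346757 0.22655599] [-3.14156628e+00 -3.96784274e-06 -3.06799333e-01] [0.26338588 0.04795065 0.17368746] [ 1.55210844e+00  3.58603782e-01  1.18885905e-02  1.20120299e-05
 -1.22405698e+00 -2.88115525e-01]
{'camera_matrix': array([[333.27532016,   0.        , 321.78994517],
       [  0.        , 333.27532016, 201.98345962],
       [  0.        ,   0.        ,   1.        ]]), 'k1': -0.02547422343164419, 'extrinsics': array([[-3.01875884e-01, -9.08011499e-01, -2.90492803e-01,
         2.83515562e-01],
       [-9.53347202e-01,  2.87439910e-01,  9.22356278e-02,
         6.19982303e-01],
       [-2.51785581e-04,  3.04784212e-01, -9.52421399e-01,
         3.84398337e-01],
       [ 0.00000000e+00,  0.00000000e+00,  0.00000000e+00,
         1.00000000e+00]])}
```

View pics/w1.png

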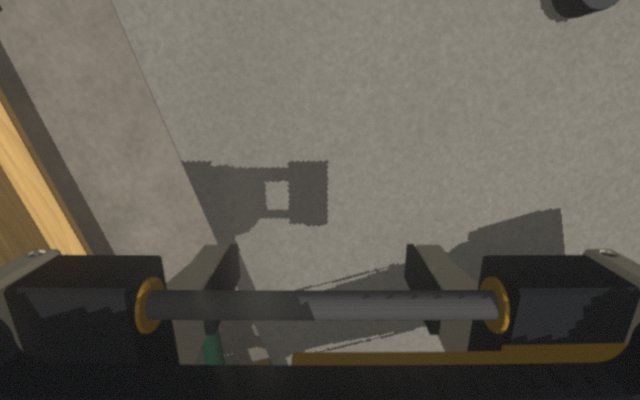

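The move was refused, probably because each row needs all four numbers. The arm hasn't moved, so this wrist picture shows only the gripper fingers at the bottom over bare bench.

{"op": "arm_command", "data": {"commands": [{"tx": 0.874, "ty": 0.772, "tz": 0, "twist": -0.079}, {"tx": 0.874, "ty": 0.772, "tz": 0, "twist": -0.079}, {"tx": 0.874, "ty": 0.772, "tz": 0, "twist": -0.079}, {"tx": 0.874, "ty": 0.772, "tz": 0, "twist": -0.079}, {"tx": 0.874, "ty": 0.772, "tz": 0, "twist": -0.079}, {"tx": 0.874, "ty": 0.772, "tz": 0, "twist": -0.079}, {"tx": 0.874, "ty": 0.772, "tz": 0, "twist": -0.079}, {"tx": 0.874, "ty": 0.772, "tz": 0, "twist": -0.079}], "claw": 1, "grip_force": 25}}

```text
t: 1.82
eef_pos: [0.3558, 0.3882, 0.2272]
ee_rot: [3.141, 0.0, -0.062]
force: [-1.3, -0.3, -0.5]
width: 0.0877
gripper_force: 0.0
```

{"op": "arm_command", "data": {"commands": [{"tx": 0.45, "ty": 0.895, "tz": 0, "twist": 0}, {"tx": 0.45, "ty": 0.895, "tz": 0, "twist": 0}, {"tx": 0.45, "ty": 0.895, "tz": 0, "twist": 0}, {"tx": 0.45, "ty": 0.895, "tz": 0, "twist": 0}, {"tx": 0.45, "ty": 0.895, "tz": 0, "twist": 0}, {"tx": 0.45, "ty": 0.895, "tz": 0, "twist": 0}, {"tx": 0.45, "ty": 0.895, "tz": 0, "twist": 0}, {"tx": 0.45, "ty": 0.895, "tz": 0, "twist": 0}]}}

```text
t: 2.48
eef_pos: [0.4537, 0.1615, 0.2268]
ee_rot: [-3.141, -0.0, -0.063]
force: [-0.1, 0.6, 0.2]
width: 0.0874
gripper_force: 0.0
```

Run:
```python
from h import *
s=get_state(); print(s["t"],s["eef_pos"],s["ee_rot"],s["force"],s["q"]); c=calibration("wrist"); np.save("w2.npy",c["extrinsics"]); save("wrist","w2")
print(np.round(c["extrinsics"],4))
```

```text
2.4833 [0.45373538 0.16146457 0.22677588] [-3.14128466e+00 -3.24043990e-04 -6.30441439e-02] [-0.08443495  0.57874868  0.16380801] [ 7.51510313e-01  3.50799140e-02 -3.99567711e-01  2.68745352e-05
 -1.13570230e+00  7.56230598e-01]
[[-6.280e-02 -9.507e-01 -3.037e-01  5.370e-01]
 [-9.980e-01  5.960e-02  1.990e-02  1.577e-01]
 [-8.000e-04  3.044e-01 -9.525e-01  3.846e-01]
 [ 0.000e+00  0.000e+00  0.000e+00  1.000e+00]]
```

View pics/w2.png

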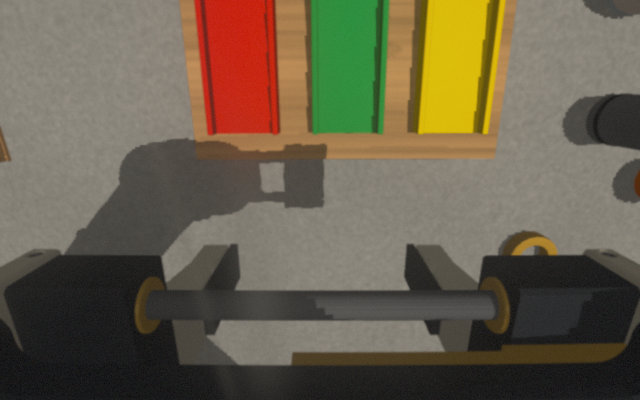

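The wrist view shows the lane mouths: red at (210–278,134), green at (312–384,134) and yellow at (418–490,134). I'll work out their edges.

Run:
```python
from h import *
c=calibration("wrist"); c["extrinsics"]=np.load("w2.npy")
f=cv2.imread("pics/w2.png").astype(int); b,g,r=f[...,0],f[...,1],f[...,2]
M={"red":(r>2.2*g)&(r>2.2*b)&(r>70),"green":(g>1.5*r)&(g>1.5*b)&(g>50),"yellow":(r>3*b)&(g>2.4*b)&(g>.75*r)&(r>70)}
for k,m in M.items():
    L=[];R=[]
    for v in range(5,126,6):
        u=np.where(m[v])[0]; u=u[(u>190)&(u<520)]
        if len(u)<30: continue
        zl,zr=(.033,.01) if k=="red" else (.01,.033) if k=="green" else (.01,.033)
        L.append(at_z("wrist",(u.min()-.5,v),zl,c)[:2]); R.append(at_z("wrist",(u.max()+.5,v),zr,c)[:2])
    L,R=np.array(L),np.array(R); pl,pr=np.polyfit(L[:,0],L[:,1],1),np.polyfit(R[:,0],R[:,1],1)
    col=np.where(m[:,int(u.mean())])[0].max()
    print(k,"slopes",pl[0].round(3),pr[0].round(3),"y@.55 L,R",np.polyval(pl,.55).round(4),np.polyval(pr,.55).round(4),"mid",((np.polyval(pl,.55)+np.polyval(pr,.55))/2).round(4),"mouth x",at_z("wrist",(u.mean(),col+.5),.018,c)[:2].round(4))
```

```text
red slopes -0.06 -0.06 y@.55 L,R 0.2771 0.2048 mid 0.241 mouth x [0.5045 0.2463]
green slopes -0.056 -0.06 y@.55 L,R 0.1681 0.0944 mid 0.1313 mouth x [0.4973 0.133 ]
yellow slopes -0.055 -0.06 y@.55 L,R 0.0575 -0.0165 mid 0.0205 mouth x [0.4905 0.0207]
```

{"op": "arm_command", "data": {"commands": [{"tx": 0.22, "ty": 0.949, "tz": 0, "twist": 0}, {"tx": 0.22, "ty": 0.949, "tz": 0, "twist": 0}, {"tx": 0.22, "ty": 0.949, "tz": 0, "twist": 0}, {"tx": 0.22, "ty": 0.949, "tz": 0, "twist": 0}, {"tx": 0.22, "ty": 0.949, "tz": 0, "twist": 0}, {"tx": 0.22, "ty": 0.949, "tz": 0, "twist": 0}, {"tx": 0.22, "ty": 0.949, "tz": 0, "twist": 0}, {"tx": 0.22, "ty": 0.949, "tz": 0, "twist": 0}]}}

```text
t: 3.2
eef_pos: [0.4943, -0.0769, 0.2263]
ee_rot: [3.141, 0.0, -0.06]
force: [-0.5, 0.6, 0.4]
width: 0.088
gripper_force: 0.0
```

Run:
```python
from fit import *
s=get_state(); print(s["t"],s["eef_pos"],s["ee_rot"])
f=save("wrist","w3"); c=calibration("wrist")
for r in regions_of("hub_1","wrist"): print(r["score"],r["rect"])
for r in spot_point("hub_1","wrist"): print(r["score"],r["uv"],at_z("wrist",r["uv"],0,c))
```

```text
3.2 [ 0.49434233 -0.07691208  0.2262844 ] [ 3.14146732e+00  4.92537823e-04 -6.04425868e-02]
0.85 [377.4, 142.4, 454.8, 212.9]
0.81 [571.2, 126.2, 639.3, 191.9]
0.63 [439.2, 198.3, 526.2, 277.6]
0.97 [401.6, 163.8] [ 0.49621406 -0.16777907  0.        ]
0.81 [592.6, 152.8] [ 0.49681773 -0.39318278  0.        ]
0.71 [462.1, 215.8] [ 0.42690328 -0.2433753   0.        ]
```

View pics/w3.png

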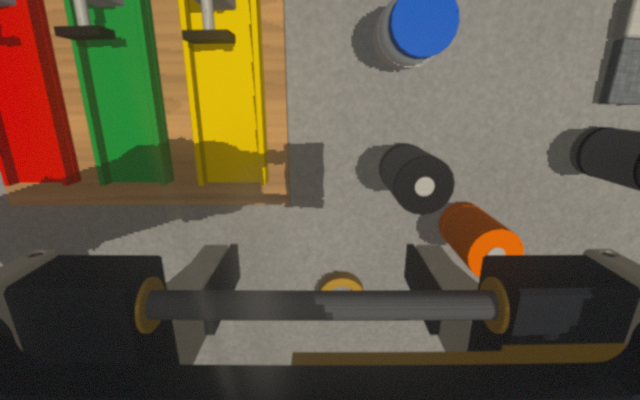

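The hub's white cap spot is at (424,186), the orange decoy is at (497,255), and the jar is behind at (425,25). I'll refine the first hub from the white spot and the region.

Run:
```python
from fit import *
grab_frame("wrist"); c=calibration("wrist")
f=cv2.imread("pics/w3.png").astype(int)
sub=f[160:210,395:450].min(2)>140; v,u=np.where(sub); uv=(u.mean()+395,v.mean()+160); print(uv,at_z("wrist",uv,.09,c))
m=regions_of("hub_1","wrist")
m=[r for r in m if 370<r["rect"][0]<390][0]["region"].astype(np.float32)
print(fit(cyl,(.495,-.17),{"wrist":m},(.008,.008)))
b,g,r=f[...,0],f[...,1],f[...,2]; my=(r>3*b)&(g>2.4*b)&(g>.75*r)&(r>30)
L=[];R=[]
for v in range(60,130,6):
    u=np.where(my[v,170:290])[0]+170
    L.append(at_z("wrist",(u.min()-.5,v),.033,c)[:2]);R.append(at_z("wrist",(u.max()+.5,v),.01,c)[:2])
L,R=np.array(L),np.array(R);print(np.polyval(np.polyfit(L[:,0],L[:,1],1),.55),np.polyval(np.polyfit(R[:,0],R[:,1],1),.55))
for w,z in(((183,37),.07),((235,37),.07),((56,33),.07),((112,33),.07)): print(at_z("wrist",w,z,c))
```

```text
(np.float64(424.328), np.float64(186.076)) [ 0.49360583 -0.16722425  0.09      ]
(array([ 0.4932942 , -0.16903861]), np.float64(0.05442249774932861))
0.05944006991269226 -0.014201626428506142
[0.6332461  0.03903899 0.07      ]
[ 0.63034904 -0.00596658  0.07      ]
[0.64436689 0.15016861 0.07      ]
[0.64067039 0.10045515 0.07      ]
```

{"op": "arm_command", "data": {"commands": [{"tx": 0.018, "ty": 0.364, "tz": 0, "twist": 0}, {"tx": 0.018, "ty": 0.364, "tz": 0.2, "twist": 0}, {"tx": 0.018, "ty": 0.364, "tz": 0.35, "twist": 0}, {"tx": 0.018, "ty": 0.364, "tz": 0.35, "twist": 0}, {"tx": 0.018, "ty": 0.364, "tz": 0.45, "twist": 0}, {"tx": 0.018, "ty": 0.364, "tz": 0.55, "twist": 0}, {"tx": 0.018, "ty": 0.364, "tz": 0.65, "twist": 0}, {"tx": 0.018, "ty": 0.364, "tz": 0.736, "twist": 0}]}}

```text
t: 4.12
eef_pos: [0.4932, -0.1665, 0.0413]
ee_rot: [-3.142, 0.0, -0.057]
force: [0.3, -0.9, -0.3]
width: 0.0878
gripper_force: 0.0
```

{"op": "arm_command", "data": {"commands": [{"tx": 0, "ty": 0, "tz": 0, "twist": 0}, {"tx": 0, "ty": 0, "tz": 0, "twist": 0}, {"tx": 0, "ty": 0, "tz": 0, "twist": 0}, {"tx": 0, "ty": 0, "tz": 0, "twist": 0}, {"tx": 0, "ty": 0, "tz": 0, "twist": 0}, {"tx": 0, "ty": 0, "tz": 0, "twist": 0}, {"tx": 0, "ty": 0, "tz": 0, "twist": 0}, {"tx": 0, "ty": 0, "tz": 0, "twist": 0}], "claw": 0, "grip_force": 25}}

```text
t: 4.78
eef_pos: [0.4943, -0.1678, 0.0438]
ee_rot: [3.141, -0.003, -0.058]
force: [0.0, 0.2, 6.9]
width: 0.0551
gripper_force: 25.0
```

```bash
python3 -c "
from h import *
s=get_state();print({k:np.round(s[k],4) for k in('t','eef_pos','ee_rot','force','moment','width','gripper_force')})"
```

```text
{'t': np.float64(4.7833), 'eef_pos': array([ 0.4943, -0.1678,  0.0438]), 'ee_rot': array([ 3.1415e+00, -2.5000e-03, -5.8300e-02]), 'force': array([0.0489, 0.156 , 6.9146]), 'moment': array([0.0667, 0.1703, 0.0223]), 'width': np.float64(0.0551), 'gripper_force': np.float64(24.9616)}
```

{"op": "arm_command", "data": {"commands": [{"tx": 0, "ty": 0, "tz": -0.03, "twist": 0}, {"tx": 0, "ty": 0, "tz": -0.08, "twist": 0}, {"tx": 0, "ty": 0, "tz": -0.14, "twist": 0}, {"tx": 0, "ty": 0, "tz": -0.2, "twist": 0}, {"tx": 0, "ty": 0, "tz": -0.26, "twist": 0}, {"tx": 0, "ty": 0, "tz": -0.32, "twist": 0}, {"tx": 0, "ty": 0, "tz": -0.32, "twist": 0}, {"tx": 0, "ty": 0, "tz": -0.32, "twist": 0}]}}

```text
t: 5.45
eef_pos: [0.4934, -0.1676, 0.1232]
ee_rot: [-3.141, -0.002, -0.059]
force: [0.3, 0.1, -2.0]
width: 0.0549
gripper_force: 25.0
```

{"op": "arm_command", "data": {"commands": [{"tx": 0, "ty": 0, "tz": 0, "twist": 0}, {"tx": 0, "ty": 0, "tz": 0, "twist": 0}, {"tx": 0, "ty": 0, "tz": 0, "twist": 0}, {"tx": 0, "ty": 0, "tz": 0, "twist": 0}, {"tx": 0, "ty": 0, "tz": 0, "twist": 0}, {"tx": 0, "ty": 0, "tz": 0, "twist": 0}, {"tx": 0, "ty": 0, "tz": 0, "twist": 0}, {"tx": 0, "ty": 0, "tz": 0, "twist": 0}]}}

```text
t: 6.12
eef_pos: [0.4932, -0.1676, 0.1225]
ee_rot: [3.142, 0.0, -0.059]
force: [0.2, -0.1, -1.7]
width: 0.0548
gripper_force: 25.0
```

```bash
python3 -c "
from h import *
for i in range(4):
  grab_frame('top'); s=get_state();print({k:np.round(s[k],4) for k in('t','eef_pos','ee_rot','force','moment','width','gripper_force')})"
```

```text
{'t': np.float64(6.1667), 'eef_pos': array([ 0.4932, -0.1677,  0.1225]), 'ee_rot': array([ 3.1416e+00,  1.0000e-04, -5.8600e-02]), 'force': array([-0.4725,  0.1652, -2.0358]), 'moment': array([ 0.0296, -0.0027,  0.0014]), 'width': np.float64(0.0551), 'gripper_force': np.float64(24.9575)}
{'t': np.float64(6.2167), 'eef_pos': array([ 0.4933, -0.1677,  0.1226]), 'ee_rot': array([ 3.1416e+00, -1.0000e-04, -5.8700e-02]), 'force': array([ 1.1682, -0.7013, -1.25  ]), 'moment': array([-0.0343,  0.0508,  0.011 ]), 'width': np.float64(0.055), 'gripper_force': np.float64(24.9575)}
{'t': np.float64(6.2667), 'eef_pos': array([ 0.4933, -0.1677,  0.1226]), 'ee_rot': array([ 3.1416e+00, -1.0000e-04, -5.8600e-02]), 'force': array([ 0.571 ,  1.1282, -1.5047]), 'moment': array([-0.0179, -0.0287,  0.0302]), 'width': np.float64(0.0552), 'gripper_force': np.float64(24.9574)}
{'t': np.float64(6.3167), 'eef_pos': array([ 0.4933, -0.1676,  0.1226]), 'ee_rot': array([-3.1416, -0.    , -0.0586]), 'force': array([-0.2716,  0.9862, -2.238 ]), 'moment': array([-0.0626,  0.0196,  0.0145]), 'width': np.float64(0.0549), 'gripper_force': np.float64(24.9575)}
```

{"op": "arm_command", "data": {"commands": [{"tx": 0.06, "ty": -0.15, "tz": 0, "twist": 0}, {"tx": 0.125, "ty": -0.3, "tz": 0, "twist": 0}, {"tx": 0.125, "ty": -0.45, "tz": 0, "twist": 0}, {"tx": 0.125, "ty": -0.6, "tz": 0, "twist": 0}, {"tx": 0.125, "ty": -0.75, "tz": 0, "twist": 0}, {"tx": 0.125, "ty": -0.88, "tz": 0, "twist": 0}, {"tx": 0.125, "ty": -0.96, "tz": 0, "twist": 0}, {"tx": 0.125, "ty": -1.0, "tz": 0, "twist": 0}]}}

```text
t: 6.98
eef_pos: [0.5394, 0.0828, 0.1227]
ee_rot: [-3.141, -0.001, -0.056]
force: [0.1, -0.5, -1.3]
width: 0.055
gripper_force: 25.0
```

{"op": "arm_command", "data": {"commands": [{"tx": 0, "ty": -0.1, "tz": 0, "twist": 0}, {"tx": 0, "ty": -0.18, "tz": 0, "twist": 0}, {"tx": 0, "ty": -0.208, "tz": 0, "twist": 0}, {"tx": 0, "ty": -0.208, "tz": 0, "twist": 0}, {"tx": 0, "ty": -0.208, "tz": 0, "twist": 0}, {"tx": 0, "ty": -0.208, "tz": 0, "twist": 0}, {"tx": 0, "ty": -0.208, "tz": 0, "twist": 0}, {"tx": 0, "ty": -0.208, "tz": 0, "twist": 0}]}}

```text
t: 7.65
eef_pos: [0.5421, 0.1311, 0.1226]
ee_rot: [3.142, 0.0, -0.06]
force: [0.0, -0.7, -1.2]
width: 0.0553
gripper_force: 25.0
```

Run:
```python
from h import *
s=get_state();print({k:np.round(s[k],4) for k in('t','eef_pos','ee_rot','force','width')})
c=calibration("wrist");np.save("w4.npy",c["extrinsics"]); save("wrist","w4"); save("side","s4")
```

```text
{'t': np.float64(7.65), 'eef_pos': array([0.5421, 0.1311, 0.1226]), 'ee_rot': array([ 3.1415e+00,  1.0000e-04, -5.9700e-02]), 'force': array([ 4.0000e-04, -7.1040e-01, -1.2007e+00]), 'width': np.float64(0.0553)}
```

View pics/w4.png

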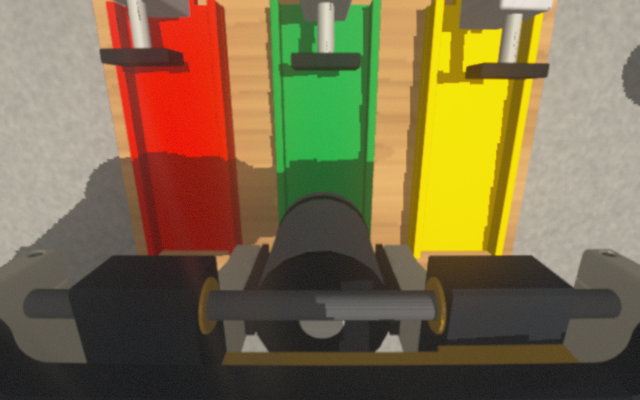

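Held hub is centred in the view at (322,210–260), over the green lane (272–378). The pad fronts are at rows of about 63–75. Now I'll compute the lane centre line.

```bash
python3 - <<'E'
from h import *
c=calibration("wrist"); c["extrinsics"]=np.load("w4.npy")
f=cv2.imread("pics/w4.png").astype(int); b,g,r=f[...,0],f[...,1],f[...,2]
m=(g>1.5*r)&(g>1.5*b)&(g>25)
L=[];R=[]
for v in range(80,180,5):
    u=np.where(m[v,255:395])[0]+255
    L.append(at_z("wrist",(u.min()-.5,v),.033,c)[:2]);R.append(at_z("wrist",(u.max()+.5,v),.033,c)[:2])
L,R=np.array(L),np.array(R);pl,pr=np.polyfit(L[:,0],L[:,1],1),np.polyfit(R[:,0],R[:,1],1)
print(pl[0],pr[0],np.polyval(pl,.6),np.polyval(pr,.6)); w=-.0585
for x in(.542,.62): print(x,(np.polyval(pl,x)+np.polyval(pr,x))/2)
ym=(np.polyval(pl,.6)+np.polyval(pr,.6))/2
print("lane y at .542 by yaw",ym-w*.058)
print("pads", {k:[at_z("wrist",p,z,c).round(4) for p,z in(((p0[0],p0[1]),.052),)] for k,p0 in dict(red=(145,64),green=(326,68),yellow=(508,77)).items()})
E
sed -n 1p /dev/null
```

```text
-0.05623378585012819 -0.06841373219730014 0.1638755507818228 0.0909216990573938
0.542 0.13101340294298375
0.62 0.12615214973913402
lane y at .542 by yaw 0.1307916249196083
pads {'red': [array([0.6521, 0.24  , 0.052 ])], 'green': [array([0.6422, 0.1241, 0.052 ])], 'yellow': [array([0.6304, 0.0064, 0.052 ])]}
```

{"op": "arm_command", "data": {"commands": [{"tx": 0, "ty": 0, "tz": 0.05, "twist": 0}, {"tx": 0, "ty": 0, "tz": 0.1, "twist": 0}, {"tx": 0, "ty": 0, "tz": 0.15, "twist": 0}, {"tx": 0, "ty": 0, "tz": 0.19, "twist": 0}, {"tx": 0, "ty": 0, "tz": 0.22, "twist": 0}, {"tx": 0, "ty": 0, "tz": 0.232, "twist": 0}, {"tx": 0, "ty": 0, "tz": 0.232, "twist": 0}, {"tx": 0, "ty": 0, "tz": 0.232, "twist": 0}]}}

```text
t: 8.42
eef_pos: [0.5424, 0.1321, 0.0648]
ee_rot: [3.142, -0.0, -0.059]
force: [0.6, 1.0, -1.7]
width: 0.0551
gripper_force: 25.0
```

{"op": "arm_command", "data": {"commands": [{"tx": 0, "ty": 0, "tz": 0.002, "twist": 0}, {"tx": 0, "ty": 0, "tz": 0.004, "twist": 0}, {"tx": 0, "ty": 0, "tz": 0.006, "twist": 0}, {"tx": 0, "ty": 0, "tz": 0.008, "twist": 0}, {"tx": 0, "ty": 0, "tz": 0.01, "twist": 0}, {"tx": 0, "ty": 0, "tz": 0.012, "twist": 0}, {"tx": 0, "ty": 0, "tz": 0.012, "twist": 0}, {"tx": 0, "ty": 0, "tz": 0.012, "twist": 0}]}}

```text
t: 9.08
eef_pos: [0.5423, 0.132, 0.0619]
ee_rot: [-3.142, -0.0, -0.059]
force: [-0.3, -0.1, 3.6]
width: 0.055
gripper_force: 25.0
```

```bash
cat > st.py <<'E'
from h import *
F=[]
for i in range(4):
    grab_frame('top'); s=get_state(); F.append(s["force"])
print({k:np.round(s[k],4) for k in('t','eef_pos','ee_rot','width')},"F mean",np.mean(F,0).round(2))
E
python3 st.py
```

```text
{'t': np.float64(9.2833), 'eef_pos': array([0.5423, 0.132 , 0.0619]), 'ee_rot': array([-3.1415e+00, -4.0000e-04, -5.8500e-02]), 'width': np.float64(0.0546)} F mean [-0.98 -0.4   4.2 ]
```

{"op": "arm_command", "data": {"commands": [{"tx": 0, "ty": 0.003, "tz": -0.004, "twist": 0}, {"tx": 0.05, "ty": 0.003, "tz": -0.004, "twist": 0}, {"tx": 0.1, "ty": 0.003, "tz": -0.004, "twist": 0}, {"tx": 0.15, "ty": 0.003, "tz": -0.004, "twist": 0}, {"tx": 0.19, "ty": 0.003, "tz": -0.004, "twist": 0}, {"tx": 0.22, "ty": 0.003, "tz": -0.004, "twist": 0}, {"tx": 0.24, "ty": 0.003, "tz": -0.004, "twist": 0}, {"tx": 0.24, "ty": 0.003, "tz": -0.004, "twist": 0}]}}

```text
t: 9.95
eef_pos: [0.6026, 0.1276, 0.0621]
ee_rot: [3.141, 0.0, -0.059]
force: [1.2, 0.6, -1.7]
width: 0.055
gripper_force: 25.0
```

```bash
python3 st.py
```

```text
{'t': np.float64(10.15), 'eef_pos': array([0.6014, 0.1277, 0.0625]), 'ee_rot': array([ 3.1415e+00,  5.0000e-04, -5.8600e-02]), 'width': np.float64(0.0551)} F mean [-0.04 -0.16 -1.47]
```

{"op": "arm_command", "data": {"commands": [{"tx": 0.004, "ty": 0, "tz": 0, "twist": 0}, {"tx": 0.008, "ty": 0, "tz": 0, "twist": 0}, {"tx": 0.012, "ty": 0, "tz": 0, "twist": 0}, {"tx": 0.016, "ty": 0, "tz": 0, "twist": 0}, {"tx": 0.02, "ty": 0, "tz": 0, "twist": 0}, {"tx": 0.024, "ty": 0, "tz": 0, "twist": 0}, {"tx": 0.024, "ty": 0, "tz": 0, "twist": 0}, {"tx": 0.024, "ty": 0, "tz": 0, "twist": 0}]}}

```text
t: 10.82
eef_pos: [0.608, 0.1274, 0.0625]
ee_rot: [3.142, 0.0, -0.059]
force: [0.3, -0.2, -0.7]
width: 0.0549
gripper_force: 25.0
```

```bash
python3 st.py
```

```text
{'t': np.float64(11.0167), 'eef_pos': array([0.6079, 0.1274, 0.0625]), 'ee_rot': array([ 3.1415e+00,  1.0000e-04, -5.8600e-02]), 'width': np.float64(0.0547)} F mean [ 0.24 -0.25 -1.11]
```

{"op": "arm_command", "data": {"commands": [{"tx": 0.004, "ty": 0, "tz": 0, "twist": 0}, {"tx": 0.008, "ty": 0, "tz": 0, "twist": 0}, {"tx": 0.012, "ty": 0, "tz": 0, "twist": 0}, {"tx": 0.012, "ty": 0, "tz": 0, "twist": 0}, {"tx": 0.012, "ty": 0, "tz": 0, "twist": 0}, {"tx": 0.012, "ty": 0, "tz": 0, "twist": 0}, {"tx": 0.012, "ty": 0, "tz": 0, "twist": 0}, {"tx": 0.012, "ty": 0, "tz": 0, "twist": 0}]}}

```text
t: 11.68
eef_pos: [0.6109, 0.1272, 0.0626]
ee_rot: [3.142, 0.0, -0.059]
force: [-0.1, 0.5, -1.3]
width: 0.055
gripper_force: 25.0
```

{"op": "arm_command", "data": {"commands": [{"tx": 0.004, "ty": 0, "tz": 0, "twist": 0}, {"tx": 0.008, "ty": 0, "tz": 0, "twist": 0}, {"tx": 0.012, "ty": 0, "tz": 0, "twist": 0}, {"tx": 0.012, "ty": 0, "tz": 0, "twist": 0}, {"tx": 0.012, "ty": 0, "tz": 0, "twist": 0}, {"tx": 0.012, "ty": 0, "tz": 0, "twist": 0}, {"tx": 0.012, "ty": 0, "tz": 0, "twist": 0}, {"tx": 0.012, "ty": 0, "tz": 0, "twist": 0}]}}

```text
t: 12.35
eef_pos: [0.6137, 0.127, 0.0624]
ee_rot: [3.141, 0.0, -0.059]
force: [-1.5, 1.0, -1.1]
width: 0.0549
gripper_force: 25.0
```

```bash
python3 st.py
```

```text
{'t': np.float64(12.55), 'eef_pos': array([0.6138, 0.127 , 0.0625]), 'ee_rot': array([ 3.1415e+00,  3.0000e-04, -5.8600e-02]), 'width': np.float64(0.0552)} F mean [-2.14  0.32 -1.14]
```

{"op": "arm_command", "data": {"commands": [{"tx": 0.004, "ty": 0, "tz": 0, "twist": 0}, {"tx": 0.008, "ty": 0, "tz": 0, "twist": 0}, {"tx": 0.012, "ty": 0, "tz": 0, "twist": 0}, {"tx": 0.012, "ty": 0, "tz": 0, "twist": 0}, {"tx": 0.012, "ty": 0, "tz": 0, "twist": 0}, {"tx": 0.012, "ty": 0, "tz": 0, "twist": 0}, {"tx": 0.012, "ty": 0, "tz": 0, "twist": 0}, {"tx": 0.012, "ty": 0, "tz": 0, "twist": 0}]}}

```text
t: 13.22
eef_pos: [0.616, 0.1268, 0.0625]
ee_rot: [3.141, 0.002, -0.059]
force: [-6.5, 1.8, 1.4]
width: 0.0552
gripper_force: 25.0
```

```bash
python3 st.py
```

```text
{'t': np.float64(13.4167), 'eef_pos': array([0.616 , 0.1268, 0.0624]), 'ee_rot': array([ 3.1412e+00,  1.6000e-03, -5.8700e-02]), 'width': np.float64(0.0549)} F mean [-5.44  1.43  1.32]
```

{"op": "arm_command", "data": {"commands": [{"tx": 0.004, "ty": 0, "tz": 0, "twist": 0}, {"tx": 0.008, "ty": 0, "tz": 0, "twist": 0}, {"tx": 0.012, "ty": 0, "tz": 0, "twist": 0}, {"tx": 0.012, "ty": 0, "tz": 0, "twist": 0}, {"tx": 0.012, "ty": 0, "tz": 0, "twist": 0}, {"tx": 0.012, "ty": 0, "tz": 0, "twist": 0}, {"tx": 0.012, "ty": 0, "tz": 0, "twist": 0}, {"tx": 0.012, "ty": 0, "tz": 0, "twist": 0}]}}

```text
t: 14.08
eef_pos: [0.6188, 0.1266, 0.0624]
ee_rot: [3.141, 0.002, -0.059]
force: [-6.8, 1.0, 2.8]
width: 0.0553
gripper_force: 25.0
```

```bash
python3 st.py
```

```text
{'t': np.float64(14.2833), 'eef_pos': array([0.6188, 0.1266, 0.0625]), 'ee_rot': array([ 3.1411e+00,  2.0000e-03, -5.8700e-02]), 'width': np.float64(0.0551)} F mean [-6.59  1.61  2.03]
```

{"op": "arm_command", "data": {"commands": [{"tx": 0.004, "ty": 0, "tz": 0, "twist": 0}, {"tx": 0.008, "ty": 0, "tz": 0, "twist": 0}, {"tx": 0.012, "ty": 0, "tz": 0, "twist": 0}, {"tx": 0.016, "ty": 0, "tz": 0, "twist": 0}, {"tx": 0.02, "ty": 0, "tz": 0, "twist": 0}, {"tx": 0.022, "ty": 0, "tz": 0, "twist": 0}, {"tx": 0.022, "ty": 0, "tz": 0, "twist": 0}, {"tx": 0.022, "ty": 0, "tz": 0, "twist": 0}]}}

```text
t: 14.95
eef_pos: [0.6238, 0.1263, 0.0625]
ee_rot: [3.141, 0.003, -0.059]
force: [-9.0, 1.7, 2.6]
width: 0.0551
gripper_force: 25.0
```

```bash
python3 st.py; python3 -c "
from h import *
save('wrist','w5')"
```

```text
{'t': np.float64(15.15), 'eef_pos': array([0.6238, 0.1263, 0.0625]), 'ee_rot': array([ 3.141e+00,  2.700e-03, -5.870e-02]), 'width': np.float64(0.0552)} F mean [-8.96  2.42  3.92]
```

View pics/w5.png

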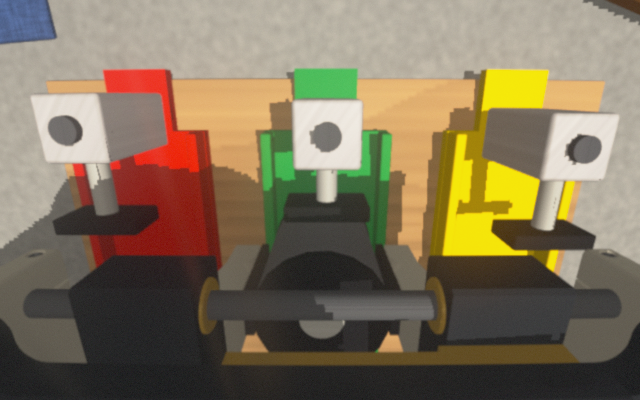

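{"op": "arm_command", "data": {"commands": [{"tx": -0.003, "ty": 0, "tz": 0, "twist": 0}, {"tx": -0.006, "ty": 0, "tz": 0, "twist": 0}, {"tx": -0.006, "ty": 0, "tz": 0, "twist": 0}, {"tx": -0.006, "ty": 0, "tz": 0, "twist": 0}, {"tx": -0.006, "ty": 0, "tz": 0, "twist": 0}, {"tx": -0.006, "ty": 0, "tz": 0, "twist": 0}, {"tx": -0.006, "ty": 0, "tz": 0, "twist": 0}, {"tx": -0.006, "ty": 0, "tz": 0, "twist": 0}], "grip_force": 8}}

```text
t: 15.87
eef_pos: [0.6241, 0.1265, 0.0626]
ee_rot: [-3.142, -0.0, -0.059]
force: [-0.2, 0.2, -0.9]
width: 0.0554
gripper_force: 8.0
```

{"op": "arm_command", "data": {"commands": [{"tx": 0, "ty": 0, "tz": 0, "twist": 0}, {"tx": 0, "ty": 0, "tz": 0, "twist": 0}, {"tx": 0, "ty": 0, "tz": 0, "twist": 0}, {"tx": 0, "ty": 0, "tz": 0, "twist": 0}, {"tx": 0, "ty": 0, "tz": 0, "twist": 0}, {"tx": 0, "ty": 0, "tz": 0, "twist": 0}, {"tx": 0, "ty": 0, "tz": 0, "twist": 0}, {"tx": 0, "ty": 0, "tz": 0, "twist": 0}], "claw": 0.9}}

```text
t: 16.53
eef_pos: [0.624, 0.1265, 0.0626]
ee_rot: [-3.142, -0.0, -0.059]
force: [-0.0, -0.6, 0.7]
width: 0.0787
gripper_force: 0.0
```

{"op": "arm_command", "data": {"commands": [{"tx": 0, "ty": 0, "tz": -0.05, "twist": 0}, {"tx": 0, "ty": 0, "tz": -0.1, "twist": 0}, {"tx": 0, "ty": 0, "tz": -0.2, "twist": 0}, {"tx": 0, "ty": 0, "tz": -0.3, "twist": 0}, {"tx": 0, "ty": 0, "tz": -0.4, "twist": 0}, {"tx": 0, "ty": 0, "tz": -0.5, "twist": 0}, {"tx": 0, "ty": 0, "tz": -0.6, "twist": 0}, {"tx": 0, "ty": 0, "tz": -0.6, "twist": 0}]}}

```text
t: 17.2
eef_pos: [0.6265, 0.1271, 0.2186]
ee_rot: [-3.139, -0.008, -0.058]
force: [0.8, 0.8, 1.3]
width: 0.0789
gripper_force: 0.0
```

Run:
```python
from h import *
s=get_state();print(s["t"],s["eef_pos"],s["ee_rot"],s["force"],s["width"]); save("wrist","w6")
```

```text
17.2 [0.6265288  0.12707945 0.21863153] [-3.13869611 -0.00810066 -0.0578144 ] [0.82881068 0.80150557 1.27666889] 0.07887579961016328
```

View pics/w6.png

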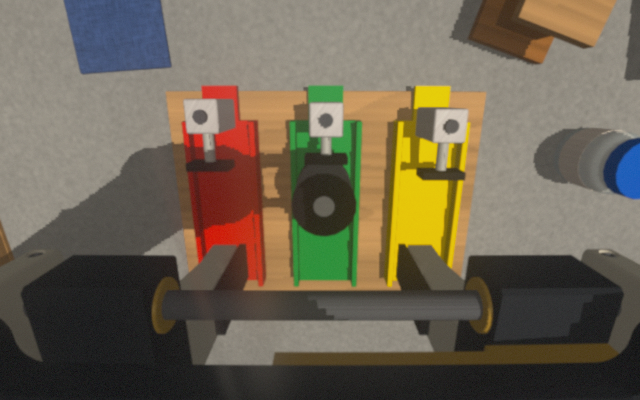

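The green hub stands upright against its pad with its cap at (324,205), and the gripper is clear. On to the second hub.

{"op": "arm_command", "data": {"commands": [{"tx": -0.202, "ty": 0.886, "tz": 0, "twist": 0}, {"tx": -0.202, "ty": 0.886, "tz": 0, "twist": 0}, {"tx": -0.202, "ty": 0.886, "tz": 0, "twist": 0}, {"tx": -0.202, "ty": 0.886, "tz": 0, "twist": 0}, {"tx": -0.202, "ty": 0.886, "tz": 0, "twist": 0}, {"tx": -0.202, "ty": 0.886, "tz": 0, "twist": 0}, {"tx": -0.202, "ty": 0.886, "tz": 0, "twist": 0}, {"tx": -0.202, "ty": 0.886, "tz": 0, "twist": 0}], "claw": 1}}

```text
t: 17.92
eef_pos: [0.5598, -0.0928, 0.2119]
ee_rot: [-3.142, 0.001, -0.061]
force: [0.3, 0.6, 0.6]
width: 0.0878
gripper_force: 0.0
```

{"op": "arm_command", "data": {"commands": [{"tx": -0.202, "ty": 0.886, "tz": 0, "twist": 0}, {"tx": -0.202, "ty": 0.886, "tz": 0, "twist": 0}, {"tx": -0.202, "ty": 0.886, "tz": 0, "twist": 0}, {"tx": -0.202, "ty": 0.886, "tz": 0, "twist": 0}, {"tx": -0.202, "ty": 0.886, "tz": 0, "twist": 0}, {"tx": -0.202, "ty": 0.886, "tz": 0, "twist": 0}, {"tx": -0.202, "ty": 0.886, "tz": 0, "twist": 0}, {"tx": -0.202, "ty": 0.886, "tz": 0, "twist": 0}]}}

```text
t: 18.58
eef_pos: [0.4971, -0.31, 0.2117]
ee_rot: [-3.141, 0.001, -0.06]
force: [0.1, -0.6, -1.3]
width: 0.0877
gripper_force: 0.0
```

Run:
```python
from fit import *
grab_frame("top"); grab_frame("top")
s=get_state();print(s["t"],s["eef_pos"],s["ee_rot"],s["q"]); c=calibration("wrist"); f=grab_frame("wrist"); cv2.imwrite("pics/w7.png",f[:,:,::-1])
for r in regions_of("hub_1","wrist"):
    print(r["score"],r["rect"])
    u=np.array(r["rect"]).reshape(2,2).mean(0); p=at_z("wrist",u,.045,c)[:2]
    print(p,*fit(cyl,p,{"wrist":r["region"].astype(np.float32)},(.01,.01)))
    l,t,R,b=[int(v) for v in r["rect"]]; m=f[t:b,l:R].min(2)>140; v,uu=np.where(m)
    if len(v)>20: print("spot",at_z("wrist",(uu.mean()+l,v.mean()+t),.09,c),len(v))
```

```text
18.6833 [ 0.4976606  -0.30884129  0.21207395] [-3.14122203e+00  5.66735716e-04 -5.77875273e-02] [-2.21981658e-01  2.23334902e-01 -2.11488464e-01 -3.00929441e-04
 -1.13659267e+00  1.73511703e+00]
0.91 [373.1, 145.1, 452.8, 220.3]
[ 0.49228454 -0.39870239] [ 0.49963364 -0.39345504] 0.045073866844177246
spot [ 0.49943043 -0.39393931  0.09      ] 279
0.72 [238.2, 214.4, 296.9, 290.9]
[ 0.42331006 -0.24425415] [ 0.422401   -0.24313206] 0.19062519073486328
spot [ 0.41859272 -0.2432794   0.09      ] 70
```

{"op": "arm_command", "data": {"commands": [{"tx": 0.027, "ty": 0.338, "tz": 0, "twist": 0}, {"tx": 0.027, "ty": 0.338, "tz": 0.15, "twist": 0}, {"tx": 0.027, "ty": 0.338, "tz": 0.3, "twist": 0}, {"tx": 0.027, "ty": 0.338, "tz": 0.3, "twist": 0}, {"tx": 0.027, "ty": 0.338, "tz": 0.4, "twist": 0}, {"tx": 0.027, "ty": 0.338, "tz": 0.5, "twist": 0}, {"tx": 0.027, "ty": 0.338, "tz": 0.6, "twist": 0}, {"tx": 0.027, "ty": 0.338, "tz": 0.68, "twist": 0}]}}

```text
t: 19.45
eef_pos: [0.4995, -0.3932, 0.0417]
ee_rot: [-3.141, 0.0, -0.057]
force: [-0.5, 0.3, 0.3]
width: 0.0876
gripper_force: 0.0
```

{"op": "arm_command", "data": {"commands": [{"tx": 0, "ty": 0, "tz": 0, "twist": 0}, {"tx": 0, "ty": 0, "tz": 0, "twist": 0}, {"tx": 0, "ty": 0, "tz": 0, "twist": 0}, {"tx": 0, "ty": 0, "tz": 0, "twist": 0}, {"tx": 0, "ty": 0, "tz": 0, "twist": 0}, {"tx": 0, "ty": 0, "tz": 0, "twist": 0}, {"tx": 0, "ty": 0, "tz": 0, "twist": 0}, {"tx": 0, "ty": 0, "tz": 0, "twist": 0}], "claw": 0, "grip_force": 30}}

```text
t: 20.12
eef_pos: [0.4999, -0.3953, 0.0441]
ee_rot: [3.14, -0.002, -0.058]
force: [-0.2, -0.1, 5.8]
width: 0.0548
gripper_force: 30.0
```

{"op": "arm_command", "data": {"commands": [{"tx": 0, "ty": 0, "tz": -0.03, "twist": 0}, {"tx": 0, "ty": 0, "tz": -0.08, "twist": 0}, {"tx": 0, "ty": 0, "tz": -0.14, "twist": 0}, {"tx": 0, "ty": 0, "tz": -0.2, "twist": 0}, {"tx": 0, "ty": 0, "tz": -0.26, "twist": 0}, {"tx": 0, "ty": 0, "tz": -0.32, "twist": 0}, {"tx": 0, "ty": 0, "tz": -0.32, "twist": 0}, {"tx": 0, "ty": 0, "tz": -0.32, "twist": 0}]}}

```text
t: 20.78
eef_pos: [0.4986, -0.3942, 0.1223]
ee_rot: [-3.141, -0.0, -0.059]
force: [-0.3, 0.8, -7.7]
width: 0.0549
gripper_force: 30.0
```

```bash
python3 st.py;python3 st.py
```

```text
{'t': np.float64(20.9833), 'eef_pos': array([ 0.4979, -0.394 ,  0.1209]), 'ee_rot': array([-3.1402e+00,  2.6000e-03, -5.9000e-02]), 'width': np.float64(0.0547)} F mean [-0.19 -0.01 -7.59]
{'t': np.float64(21.1833), 'eef_pos': array([ 0.4987, -0.3945,  0.1218]), 'ee_rot': array([-3.1411e+00,  1.1000e-03, -5.8700e-02]), 'width': np.float64(0.0546)} F mean [ 0.09 -0.22 -7.19]
```

{"op": "arm_command", "data": {"commands": [{"tx": 0, "ty": -0.03, "tz": -0.1, "twist": 0}, {"tx": 0, "ty": -0.12, "tz": -0.2, "twist": 0}, {"tx": 0.017, "ty": -0.26, "tz": -0.24, "twist": 0}, {"tx": 0.017, "ty": -0.4, "tz": -0.24, "twist": 0}, {"tx": 0.017, "ty": -0.54, "tz": -0.24, "twist": 0}, {"tx": 0.017, "ty": -0.68, "tz": -0.24, "twist": 0}, {"tx": 0.017, "ty": -0.78, "tz": -0.24, "twist": 0}, {"tx": 0.017, "ty": -0.849, "tz": -0.24, "twist": 0}], "grip_force": 40}}

```text
t: 21.85
eef_pos: [0.5155, -0.1806, 0.1827]
ee_rot: [-3.141, -0.0, -0.057]
force: [0.2, 0.7, -6.8]
width: 0.0547
gripper_force: 40.0
```

{"op": "arm_command", "data": {"commands": [{"tx": 0.017, "ty": -0.1, "tz": 0, "twist": 0}, {"tx": 0.017, "ty": -0.22, "tz": 0, "twist": 0}, {"tx": 0.017, "ty": -0.35, "tz": 0, "twist": 0}, {"tx": 0.017, "ty": -0.48, "tz": 0, "twist": 0}, {"tx": 0.017, "ty": -0.6, "tz": 0, "twist": 0}, {"tx": 0.017, "ty": -0.7, "tz": 0, "twist": 0}, {"tx": 0.017, "ty": -0.79, "tz": 0, "twist": 0}, {"tx": 0.017, "ty": -0.849, "tz": 0, "twist": 0}]}}

```text
t: 22.52
eef_pos: [0.5324, 0.0308, 0.1826]
ee_rot: [-3.141, -0.0, -0.057]
force: [-0.1, 0.3, -7.2]
width: 0.0547
gripper_force: 40.0
```

{"op": "arm_command", "data": {"commands": [{"tx": 0.017, "ty": -0.1, "tz": 0, "twist": 0}, {"tx": 0.017, "ty": -0.25, "tz": 0, "twist": 0}, {"tx": 0.017, "ty": -0.4, "tz": 0, "twist": 0}, {"tx": 0.017, "ty": -0.55, "tz": 0, "twist": 0}, {"tx": 0.017, "ty": -0.68, "tz": 0, "twist": 0}, {"tx": 0.017, "ty": -0.78, "tz": 0, "twist": 0}, {"tx": 0.017, "ty": -0.84, "tz": 0, "twist": 0}, {"tx": 0.017, "ty": -0.849, "tz": 0, "twist": 0}]}}

```text
t: 23.18
eef_pos: [0.5491, 0.2431, 0.1822]
ee_rot: [-3.141, -0.0, -0.056]
force: [-0.0, 0.6, -7.1]
width: 0.0547
gripper_force: 40.0
```

{"op": "arm_command", "data": {"commands": [{"tx": 0, "ty": 0, "tz": 0.05, "twist": 0}, {"tx": 0, "ty": 0, "tz": 0.1, "twist": 0}, {"tx": 0, "ty": 0, "tz": 0.15, "twist": 0}, {"tx": 0, "ty": 0, "tz": 0.2, "twist": 0}, {"tx": 0, "ty": 0, "tz": 0.24, "twist": 0}, {"tx": 0, "ty": 0, "tz": 0.24, "twist": 0}, {"tx": 0, "ty": 0, "tz": 0.24, "twist": 0}, {"tx": 0, "ty": 0, "tz": 0.24, "twist": 0}]}}

```text
t: 23.85
eef_pos: [0.5495, 0.2403, 0.1233]
ee_rot: [-3.141, -0.001, -0.059]
force: [-0.4, 0.0, -6.9]
width: 0.0545
gripper_force: 40.0
```

```bash
python3 st.py
python3 - <<'E'
from h import *
c=calibration("wrist"); f=save("wrist","w8").astype(int); r,g,b=f[...,0],f[...,1],f[...,2]
m=(r>2.2*g)&(r>2.2*b)&(r>45)
L=[];R=[]
for v in range(80,180,5):
    u=np.where(m[v,240:400])[0]+240
    if len(u)<40: continue
    L.append(at_z("wrist",(u.min()-.5,v),.033,c)[:2]);R.append(at_z("wrist",(u.max()+.5,v),.033,c)[:2])
L,R=np.array(L),np.array(R);pl,pr=np.polyfit(L[:,0],L[:,1],1),np.polyfit(R[:,0],R[:,1],1)
print(len(L),pl[0],pr[0],np.polyval(pl,.6),np.polyval(pr,.6)); x=get_state()["eef_pos"][0]
print("lane y at",x,(np.polyval(pl,.6)+np.polyval(pr,.6))/2-.0586*(x-.6))
E
```

```text
{'t': np.float64(24.05), 'eef_pos': array([0.5493, 0.2405, 0.1234]), 'ee_rot': array([-3.1407e+00, -1.0000e-03, -5.8500e-02]), 'width': np.float64(0.0546)} F mean [-0.3   0.16 -7.01]
20 -0.056782290491110644 -0.06761930181107395 0.27440014714976657 0.20091257288770675
lane y at 0.5492579632408471 0.24062984337282303
```

View pics/w8.png

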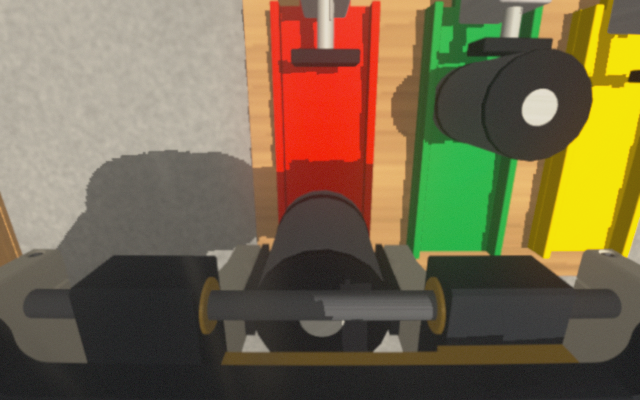

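The held hub is centred over red (272–378), and the green hub is undisturbed at (515,105). Lowering.

{"op": "arm_command", "data": {"commands": [{"tx": 0, "ty": 0, "tz": 0.05, "twist": 0}, {"tx": 0, "ty": 0, "tz": 0.1, "twist": 0}, {"tx": 0, "ty": 0, "tz": 0.15, "twist": 0}, {"tx": 0, "ty": 0, "tz": 0.19, "twist": 0}, {"tx": 0, "ty": 0, "tz": 0.22, "twist": 0}, {"tx": 0, "ty": 0, "tz": 0.23, "twist": 0}, {"tx": 0, "ty": 0, "tz": 0.23, "twist": 0}, {"tx": 0, "ty": 0, "tz": 0.23, "twist": 0}]}}

```text
t: 24.77
eef_pos: [0.5493, 0.2405, 0.0655]
ee_rot: [-3.141, -0.001, -0.058]
force: [0.8, 0.7, -6.1]
width: 0.0549
gripper_force: 40.0
```

{"op": "arm_command", "data": {"commands": [{"tx": 0, "ty": 0, "tz": 0.002, "twist": 0}, {"tx": 0, "ty": 0, "tz": 0.004, "twist": 0}, {"tx": 0, "ty": 0, "tz": 0.006, "twist": 0}, {"tx": 0, "ty": 0, "tz": 0.008, "twist": 0}, {"tx": 0, "ty": 0, "tz": 0.01, "twist": 0}, {"tx": 0, "ty": 0, "tz": 0.012, "twist": 0}, {"tx": 0, "ty": 0, "tz": 0.012, "twist": 0}, {"tx": 0, "ty": 0, "tz": 0.012, "twist": 0}]}}

```text
t: 25.43
eef_pos: [0.5491, 0.2403, 0.0622]
ee_rot: [-3.142, -0.0, -0.059]
force: [-0.6, -0.9, -5.8]
width: 0.055
gripper_force: 40.0
```

```bash
python3 st.py
```

```text
{'t': np.float64(25.6333), 'eef_pos': array([0.5491, 0.2403, 0.0622]), 'ee_rot': array([-3.1415e+00, -2.0000e-04, -5.8500e-02]), 'width': np.float64(0.0543)} F mean [-0.18 -0.37 -4.91]
```

{"op": "arm_command", "data": {"commands": [{"tx": 0.03, "ty": 0, "tz": 0, "twist": 0}, {"tx": 0.07, "ty": 0, "tz": 0, "twist": 0}, {"tx": 0.11, "ty": 0, "tz": 0, "twist": 0}, {"tx": 0.15, "ty": 0, "tz": 0, "twist": 0}, {"tx": 0.19, "ty": 0, "tz": 0, "twist": 0}, {"tx": 0.22, "ty": 0, "tz": 0, "twist": 0}, {"tx": 0.244, "ty": 0, "tz": 0, "twist": 0}, {"tx": 0.244, "ty": 0, "tz": 0, "twist": 0}]}}

```text
t: 26.3
eef_pos: [0.6113, 0.2367, 0.0624]
ee_rot: [-3.142, -0.001, -0.059]
force: [0.2, -1.3, 2.3]
width: 0.0542
gripper_force: 40.0
```

```bash
python3 st.py
```

```text
{'t': np.float64(26.5), 'eef_pos': array([0.6106, 0.2367, 0.0625]), 'ee_rot': array([-3.1412e+00, -1.6000e-03, -5.8300e-02]), 'width': np.float64(0.0546)} F mean [ 0.6  -1.55  0.4 ]
```

{"op": "arm_command", "data": {"commands": [{"tx": 0.004, "ty": 0, "tz": 0, "twist": 0}, {"tx": 0.008, "ty": 0, "tz": 0, "twist": 0}, {"tx": 0.012, "ty": 0, "tz": 0, "twist": 0}, {"tx": 0.016, "ty": 0, "tz": 0, "twist": 0}, {"tx": 0.02, "ty": 0, "tz": 0, "twist": 0}, {"tx": 0.024, "ty": 0, "tz": 0, "twist": 0}, {"tx": 0.028, "ty": 0, "tz": 0, "twist": 0}, {"tx": 0.028, "ty": 0, "tz": 0, "twist": 0}]}}

```text
t: 27.17
eef_pos: [0.6167, 0.2362, 0.0616]
ee_rot: [3.141, 0.001, -0.059]
force: [-3.0, 0.2, -1.2]
width: 0.0541
gripper_force: 40.0
```

```bash
python3 st.py
```

```text
{'t': np.float64(27.3667), 'eef_pos': array([0.6167, 0.2362, 0.0617]), 'ee_rot': array([ 3.1413e+00,  4.0000e-04, -5.8700e-02]), 'width': np.float64(0.0542)} F mean [-3.75 -0.09 -1.45]
```

{"op": "arm_command", "data": {"commands": [{"tx": 0.004, "ty": 0, "tz": 0, "twist": 0}, {"tx": 0.008, "ty": 0, "tz": 0, "twist": 0}, {"tx": 0.012, "ty": 0, "tz": 0, "twist": 0}, {"tx": 0.016, "ty": 0, "tz": 0, "twist": 0}, {"tx": 0.016, "ty": 0, "tz": 0, "twist": 0}, {"tx": 0.016, "ty": 0, "tz": 0, "twist": 0}, {"tx": 0.016, "ty": 0, "tz": 0, "twist": 0}, {"tx": 0.016, "ty": 0, "tz": 0, "twist": 0}]}}

```text
t: 28.03
eef_pos: [0.6211, 0.2361, 0.0621]
ee_rot: [-3.141, -0.0, -0.059]
force: [-0.2, 0.2, -5.2]
width: 0.0546
gripper_force: 40.0
```

```bash
python3 st.py
```

```text
{'t': np.float64(28.2333), 'eef_pos': array([0.6209, 0.2361, 0.0621]), 'ee_rot': array([-3.1415e+00, -2.0000e-04, -5.8600e-02]), 'width': np.float64(0.0545)} F mean [ 0.41 -0.09 -4.88]
```

{"op": "arm_command", "data": {"commands": [{"tx": 0.0, "ty": 0, "tz": -0.004, "twist": 0}, {"tx": 0.004, "ty": 0, "tz": -0.004, "twist": 0}, {"tx": 0.008, "ty": 0, "tz": -0.004, "twist": 0}, {"tx": 0.012, "ty": 0, "tz": -0.004, "twist": 0}, {"tx": 0.012, "ty": 0, "tz": -0.004, "twist": 0}, {"tx": 0.012, "ty": 0, "tz": -0.004, "twist": 0}, {"tx": 0.012, "ty": 0, "tz": -0.004, "twist": 0}, {"tx": 0.012, "ty": 0, "tz": -0.004, "twist": 0}]}}

```text
t: 28.9
eef_pos: [0.6238, 0.2359, 0.063]
ee_rot: [-3.142, 0.0, -0.059]
force: [0.6, -0.2, -7.6]
width: 0.0545
gripper_force: 40.0
```

```bash
python3 st.py
```

```text
{'t': np.float64(29.1), 'eef_pos': array([0.6238, 0.2359, 0.063 ]), 'ee_rot': array([ 3.1416,  0.    , -0.0586]), 'width': np.float64(0.0543)} F mean [ 0.44 -0.09 -7.04]
```

{"op": "arm_command", "data": {"commands": [{"tx": 0.004, "ty": 0, "tz": 0, "twist": 0}, {"tx": 0.008, "ty": 0, "tz": 0, "twist": 0}, {"tx": 0.012, "ty": 0, "tz": 0, "twist": 0}, {"tx": 0.012, "ty": 0, "tz": 0, "twist": 0}, {"tx": 0.012, "ty": 0, "tz": 0, "twist": 0}, {"tx": 0.012, "ty": 0, "tz": 0, "twist": 0}, {"tx": 0.012, "ty": 0, "tz": 0, "twist": 0}, {"tx": 0.012, "ty": 0, "tz": 0, "twist": 0}]}}

```text
t: 29.77
eef_pos: [0.6268, 0.2357, 0.0631]
ee_rot: [3.142, 0.0, -0.059]
force: [-0.2, -0.1, -6.5]
width: 0.0544
gripper_force: 40.0
```

```bash
python3 st.py
```

```text
{'t': np.float64(29.9667), 'eef_pos': array([0.6268, 0.2357, 0.0631]), 'ee_rot': array([-3.1416, -0.    , -0.0586]), 'width': np.float64(0.0547)} F mean [ 0.1  -0.09 -6.68]
```

{"op": "arm_command", "data": {"commands": [{"tx": 0.004, "ty": 0, "tz": 0, "twist": 0}, {"tx": 0.008, "ty": 0, "tz": 0, "twist": 0}, {"tx": 0.012, "ty": 0, "tz": 0, "twist": 0}, {"tx": 0.012, "ty": 0, "tz": 0, "twist": 0}, {"tx": 0.012, "ty": 0, "tz": 0, "twist": 0}, {"tx": 0.012, "ty": 0, "tz": 0, "twist": 0}, {"tx": 0.012, "ty": 0, "tz": 0, "twist": 0}, {"tx": 0.012, "ty": 0, "tz": 0, "twist": 0}]}}

```text
t: 30.63
eef_pos: [0.6298, 0.2355, 0.0631]
ee_rot: [-3.142, 0.0, -0.059]
force: [-0.3, -0.0, -7.1]
width: 0.0541
gripper_force: 40.0
```

```bash
python3 st.py
```

```text
{'t': np.float64(30.8333), 'eef_pos': array([0.6298, 0.2355, 0.0631]), 'ee_rot': array([ 3.1416,  0.    , -0.0586]), 'width': np.float64(0.0544)} F mean [-0.04 -0.16 -7.18]
```

{"op": "arm_command", "data": {"commands": [{"tx": 0.004, "ty": 0, "tz": 0, "twist": 0}, {"tx": 0.008, "ty": 0, "tz": 0, "twist": 0}, {"tx": 0.012, "ty": 0, "tz": 0, "twist": 0}, {"tx": 0.012, "ty": 0, "tz": 0, "twist": 0}, {"tx": 0.012, "ty": 0, "tz": 0, "twist": 0}, {"tx": 0.012, "ty": 0, "tz": 0, "twist": 0}, {"tx": 0.012, "ty": 0, "tz": 0, "twist": 0}, {"tx": 0.012, "ty": 0, "tz": 0, "twist": 0}]}}

```text
t: 31.5
eef_pos: [0.6328, 0.2354, 0.0631]
ee_rot: [3.142, 0.0, -0.059]
force: [0.5, 0.9, -6.8]
width: 0.0543
gripper_force: 40.0
```

```bash
python3 st.py
```

```text
{'t': np.float64(31.7), 'eef_pos': array([0.6328, 0.2354, 0.0631]), 'ee_rot': array([ 3.1416,  0.    , -0.0585]), 'width': np.float64(0.0544)} F mean [-0.27 -0.47 -6.66]
```

```bash
python3 -c "
from h import *
f=save('wrist','w9'); cv2.imwrite('pics/w9c.png',cv2.resize(f[60:360,160:480],None,fx=2,fy=2)[:,:,::-1])"
```

```text
(no output)
```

View pics/w9c.png

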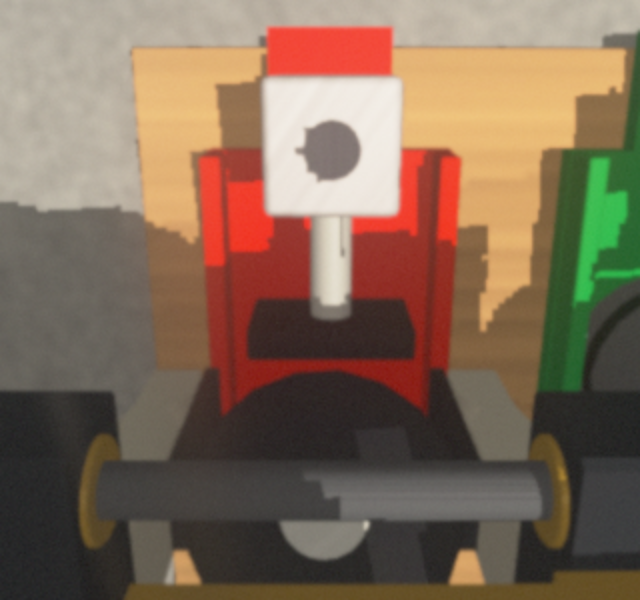

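The hub's body below the cap is no longer visible in front: the dark arc's apex is at crop (330,372), and red floor shows between it and the pad. So the hub has leaned or slipped in the grip during the drag. I'll quantify it with a tilted-cylinder fit.

```bash
cat > tilt.py <<'E'
from fit import *
def tc(x,y,z,th,r=.028,H=.09,piv=.061):  # x,z: position of axis point piv above base; th>0 = top leans to +x(lane)
    a=np.linspace(0,2*np.pi,40); w=-.0586; ex=np.array([np.cos(w),np.sin(w),0]); ey=np.array([-np.sin(w),np.cos(w),0]); ez=np.array([0,0,1.])
    ax=np.cos(th)*ez+np.sin(th)*ex; px=np.cos(th)*ex-np.sin(th)*ez
    return [np.array([x,y,z])+r*np.cos(t)*px+r*np.sin(t)*ey+h*ax for t in a for h in(-piv,H-piv)]
E
python3 - <<'E'
from tilt import *
s=get_state(); p=s["eef_pos"]; g=p+[0,0,.019]; print(s["t"],p)
grab_frame("wrist");cw=calibration("wrist")
rs=regions_of("hub_1","wrist"); 
for r in rs: print("wrist",r["score"],r["rect"],r["region"].sum())
F=grab_frame("side");rr=regions_of("hub_1","side")
u=proj("side",g-[0,0,.02]); print("expect side",np.round(u,1))
for r in rr: print("side",r["score"],r["rect"],r["region"].sum())
for th in(-.2,0,.2,.4):
    for cam in("wrist","side"):
        q=np.array([proj(cam,P) for P in tc(g[0],g[1],g[2],th)]); print(th,cam,q.min(0).round(1),q.max(0).round(1))
for n in("w5","w9"):
    f=cv2.imread(f"pics/{n}.png"); print(n,[tuple(int(v) for v in f[r,322]) for r in range(205,262,3)])
E
```

```text
31.75 [0.63282149 0.2353818  0.06306868]
wrist 0.97 [251.8, 246.3, 387.0, 352.9] 8492
wrist 0.82 [450.7, 194.9, 593.3, 286.6] 5499
expect side [295.6 135.9]
side 0.77 [279.1, 124.8, 296.0, 152.2] 318
side 0.6 [300.2, 134.2, 316.3, 168.4] 498
side 0.59 [297.6, 223.2, 318.7, 263.1] 795
side 0.28 [271.3, 152.0, 335.0, 178.0] 711
-0.2 wrist [255.2 173.2] [396.3 373.6]
-0.2 side [285.7 119.1] [306.7 149.8]
0 wrist [254.3 189. ] [397.4 375.4]
0 side [287.  119.5] [303.8 150.2]
0.2 wrist [253.8 206.1] [397.9 372.9]
0.2 side [285.  119.7] [304.8 150.2]
0.4 wrist [253.6 218.9] [398.1 365.5]
0.4 side [282.2 119.5] [305.9 150.2]
w5 [(44, 51, 50), (53, 57, 56), (52, 56, 58), (52, 59, 57), (43, 45, 45), (40, 45, 44), (63, 68, 69), (62, 66, 69), (62, 66, 67), (63, 66, 66), (62, 64, 67), (63, 67, 68), (62, 66, 68), (61, 66, 67), (63, 65, 69), (59, 62, 62), (32, 33, 34), (35, 38, 37), (33, 34, 35)]
w9 [(187, 203, 213), (187, 205, 214), (179, 194, 205), (108, 118, 126), (108, 118, 126), (57, 60, 70), (34, 37, 53), (40, 42, 55), (37, 39, 54), (37, 38, 52), (39, 42, 51), (36, 39, 58), (27, 35, 137), (25, 29, 128), (39, 38, 49), (32, 38, 45), (35, 35, 45), (37, 39, 46), (37, 35, 43)]
```

Run:
```python
from tilt import *
import itertools
p=get_state()["eef_pos"]; g=p+[0,0,.019]
grab_frame("wrist");cw=calibration("wrist");cs=calibration("side")
mw=[r for r in regions_of("hub_1","wrist") if r["rect"][0]<300][0]["region"]
grab_frame("side"); ms=[r for r in regions_of("hub_1","side") if abs(r["rect"][0]-279)<4][0]["region"]
cols=range(285,366,8); tw=np.array([np.where(mw[:,c])[0].min() for c in cols]); print("wrist top rows",tw)
print("side rows l/r",[(r,*np.where(ms[r])[0][[0,-1]]) for r in range(126,153,3) if ms[r].any()])
ms=ms.astype(np.float32); best=[]
for dx,dz,th in itertools.product(np.arange(-.03,.011,.004),np.arange(-.012,.021,.004),np.arange(-.3,.75,.05)):
    P=tc(g[0]+dx*.998,g[1]-dx*.0586,g[2]+dz,th)
    q=np.array([proj("wrist",k,cw) for k in P],np.float32); h=np.zeros((400,640),np.uint8); cv2.fillConvexPoly(h,cv2.convexHull(q.round().astype(np.int32)),1)
    t=np.array([np.argmax(h[:,c]) for c in cols]); ew=np.abs(t-tw).mean()
    if ew>6: continue
    hs=hull("side",P,cs,2); a,b=hs[138:],ms[138:]; es=1-np.minimum(a,b).sum()/np.maximum(a,b).sum()
    zmin=min(k[2] for k in P); best.append((ew/10+es,ew,es,dx,dz,th,zmin))
best.sort()
for b in best[:14]: print(np.round(b,3))
```

```text
wrist top rows [255 251 248 246 245 245 245 248 250 255 261]
side rows l/r [(126, np.int64(286), np.int64(291)), (129, np.int64(285), np.int64(294)), (132, np.int64(283), np.int64(296)), (135, np.int64(281), np.int64(297)), (138, np.int64(279), np.int64(296)), (141, np.int64(278), np.int64(296)), (144, np.int64(278), np.int64(294)), (147, np.int64(279), np.int64(292)), (150, np.int64(286), np.int64(289))]
[ 0.274  1.636  0.11  -0.014  0.     0.5    0.015]
[ 0.287  1.636  0.124 -0.014  0.004  0.55   0.019]
[ 0.335  1.818  0.154 -0.018 -0.004  0.55   0.011]
[ 0.351  1.545  0.197 -0.018  0.     0.65   0.017]
[ 0.369  1.455  0.223 -0.018 -0.008  0.5    0.007]
[ 0.385  2.273  0.158 -0.018  0.     0.6    0.016]
[ 0.4    2.     0.2   -0.014 -0.004  0.45   0.011]
[ 0.407  2.364  0.171 -0.018 -0.004  0.6    0.012]
[ 0.418  2.818  0.137 -0.014  0.     0.45   0.015]
[ 0.424  2.     0.224 -0.01   0.008  0.5    0.023]
[ 0.427  2.727  0.154 -0.014  0.004  0.6    0.02 ]
[ 0.44   2.     0.24  -0.014  0.008  0.6    0.024]
[ 0.442  1.545  0.288 -0.022 -0.008  0.65   0.009]
[ 0.456  1.636  0.292 -0.018  0.004  0.7    0.021]
```

The fit shows the red hub leaning about 0.5 rad, top forward, and about 14 mm back in the pads, which agrees with the slightly smaller opening. Gravity should right it if the grip is eased, so I'll ease it stepwise while moving back.

{"op": "arm_command", "data": {"commands": [{"tx": -0.003, "ty": 0, "tz": 0, "twist": 0}, {"tx": -0.006, "ty": 0, "tz": 0, "twist": 0}, {"tx": -0.009, "ty": 0, "tz": 0, "twist": 0}, {"tx": -0.012, "ty": 0, "tz": 0, "twist": 0}, {"tx": -0.015, "ty": 0, "tz": 0, "twist": 0}, {"tx": -0.018, "ty": 0, "tz": 0, "twist": 0}, {"tx": -0.02, "ty": 0, "tz": 0, "twist": 0}, {"tx": -0.02, "ty": 0, "tz": 0, "twist": 0}], "grip_force": 18}}

```text
t: 32.82
eef_pos: [0.6283, 0.2358, 0.0637]
ee_rot: [-3.141, -0.001, -0.058]
force: [0.8, -0.9, -0.2]
width: 0.0547
gripper_force: 18.0
```

```bash
python3 st.py
cat > tf.py <<'E'
from tilt import *
import itertools
def run(xr=np.arange(-.03,.011,.004)):
    p=get_state()["eef_pos"]; g=p+[0,0,.019]
    grab_frame("wrist");cw=calibration("wrist");cs=calibration("side")
    mw=min(regions_of("hub_1","wrist"),key=lambda r:abs(r["rect"][0]+r["rect"][2]-640))["region"]
    u=proj("side",g); grab_frame("side"); R=min(regions_of("hub_1","side"),key=lambda r:abs(r["rect"][0]+8-u[0])+abs(r["rect"][3]-15-u[1])); ms=R["region"].astype(np.float32); print(R["rect"])
    cols=range(285,366,8); tw=np.array([np.where(mw[:,c])[0].min() for c in cols]); print("top rows",tw)
    r0=int(R["rect"][3])-14; best=[]
    for dx,dz,th in itertools.product(xr,np.arange(-.008,.013,.004),np.arange(-.5,.75,.05)):
        P=tc(g[0]+dx*.998,g[1]-dx*.0586,g[2]+dz,th)
        q=np.array([proj("wrist",k,cw) for k in P],np.float32); h=np.zeros((400,640),np.uint8); cv2.fillConvexPoly(h,cv2.convexHull(q.round().astype(np.int32)),1)
        ew=np.abs(np.array([np.argmax(h[:,c]) for c in cols])-tw).mean()
        if ew>6: continue
        hs=hull("side",P,cs,2); a,b=hs[r0:],ms[r0:]; es=1-np.minimum(a,b).sum()/np.maximum(a,b).sum()
        best.append((ew/10+es,ew,es,dx,dz,th,min(k[2] for k in P)))
    best.sort()
    for b in best[:5]: print(np.round(b,3))
if __name__=="__main__": run()
E
python3 tf.py
```

```text
{'t': np.float64(33.0167), 'eef_pos': array([0.6283, 0.2358, 0.0636]), 'ee_rot': array([-3.1412e+00, -1.0000e-03, -5.8400e-02]), 'width': np.float64(0.0547)} F mean [ 0.02 -1.17  1.22]
[278.5, 120.9, 296.0, 152.3]
top rows [256 252 248 246 246 245 245 247 250 255 262]
[ 0.291  1.545  0.137 -0.014  0.     0.5    0.016]
[ 0.314  1.364  0.178 -0.014  0.004  0.55   0.02 ]
[ 0.374  2.455  0.128 -0.014  0.     0.4    0.015]
[ 0.381  1.909  0.19  -0.014 -0.004  0.45   0.011]
[ 0.382  1.909  0.191 -0.01   0.008  0.5    0.024]
```

{"op": "arm_command", "data": {"commands": [{"tx": -0.004, "ty": 0, "tz": 0, "twist": 0}, {"tx": -0.008, "ty": 0, "tz": -0.001, "twist": 0}, {"tx": -0.014, "ty": 0, "tz": -0.002, "twist": 0}, {"tx": -0.02, "ty": 0, "tz": -0.003, "twist": 0}, {"tx": -0.026, "ty": 0, "tz": -0.004, "twist": 0}, {"tx": -0.032, "ty": 0, "tz": -0.004, "twist": 0}, {"tx": -0.04, "ty": 0, "tz": -0.004, "twist": 0}, {"tx": -0.04, "ty": 0, "tz": -0.004, "twist": 0}], "grip_force": 10}}

```text
t: 33.88
eef_pos: [0.6176, 0.2365, 0.0644]
ee_rot: [-3.141, -0.0, -0.058]
force: [0.6, -1.2, 4.0]
width: 0.0552
gripper_force: 10.0
```

```bash
python3 st.py; python3 tf.py
```

```text
{'t': np.float64(34.0833), 'eef_pos': array([0.6178, 0.2365, 0.0644]), 'ee_rot': array([-3.1413e+00, -4.0000e-04, -5.8400e-02]), 'width': np.float64(0.0554)} F mean [-0.77 -0.47  5.79]
[277.0, 124.0, 295.5, 151.5]
top rows [252 244 238 235 233 233 234 237 242 249 259]
[ 0.237  1.091  0.128 -0.026  0.008 -0.     0.03 ]
[ 0.259  1.091  0.15  -0.018  0.008  0.15   0.027]
[ 0.282  1.455  0.137 -0.014  0.004  0.25   0.021]
[ 0.294  1.182  0.176 -0.022  0.012  0.05   0.033]
[ 0.3    1.545  0.146 -0.022  0.004  0.1    0.024]
```

{"op": "arm_command", "data": {"commands": [{"tx": -0.004, "ty": 0, "tz": -0.003, "twist": 0}, {"tx": -0.01, "ty": 0, "tz": -0.004, "twist": 0}, {"tx": -0.016, "ty": 0, "tz": -0.004, "twist": 0}, {"tx": -0.022, "ty": 0, "tz": -0.004, "twist": 0}, {"tx": -0.028, "ty": 0, "tz": -0.004, "twist": 0}, {"tx": -0.034, "ty": 0, "tz": -0.004, "twist": 0}, {"tx": -0.04, "ty": 0, "tz": -0.004, "twist": 0}, {"tx": -0.04, "ty": 0, "tz": -0.004, "twist": 0}], "grip_force": 8}}

```text
t: 34.95
eef_pos: [0.6071, 0.2367, 0.0645]
ee_rot: [3.141, 0.001, -0.059]
force: [-1.7, 0.6, -3.1]
width: 0.0554
gripper_force: 8.0
```

```bash
python3 st.py; python3 tf.py
```

```text
{'t': np.float64(35.15), 'eef_pos': array([0.6076, 0.2366, 0.0646]), 'ee_rot': array([ 3.1412e+00,  7.0000e-04, -5.8800e-02]), 'width': np.float64(0.0552)} F mean [-0.67  0.51 -3.68]
[277.9, 126.6, 296.3, 152.4]
top rows [238 230 224 220 219 218 220 224 228 236 251]
[ 0.39   2.     0.19  -0.01   0.004  0.15   0.023]
[ 0.395  2.     0.195 -0.018  0.004 -0.     0.027]
[ 0.402  2.     0.202 -0.014  0.008  0.05   0.029]
[ 0.416  2.182  0.197 -0.022  0.008 -0.1    0.028]
[ 0.426  2.364  0.19  -0.006  0.004  0.2    0.022]
```

{"op": "arm_command", "data": {"commands": [{"tx": -0.006, "ty": 0, "tz": 0.003, "twist": 0}, {"tx": -0.012, "ty": 0, "tz": 0.006, "twist": 0}, {"tx": -0.018, "ty": 0, "tz": 0.008, "twist": 0}, {"tx": -0.024, "ty": 0, "tz": 0.01, "twist": 0}, {"tx": -0.03, "ty": 0, "tz": 0.01, "twist": 0}, {"tx": -0.036, "ty": 0, "tz": 0.01, "twist": 0}, {"tx": -0.036, "ty": 0, "tz": 0.01, "twist": 0}, {"tx": -0.036, "ty": 0, "tz": 0.01, "twist": 0}], "grip_force": 4}}

```text
t: 36.02
eef_pos: [0.5989, 0.2375, 0.0629]
ee_rot: [-3.141, -0.0, -0.058]
force: [-2.7, -0.2, 4.9]
width: 0.0554
gripper_force: 4.0
```

```bash
python3 st.py; python3 tf.py
```

```text
{'t': np.float64(36.2167), 'eef_pos': array([0.5992, 0.2375, 0.0629]), 'ee_rot': array([-3.1413e+00, -5.0000e-04, -5.8400e-02]), 'width': np.float64(0.0551)} F mean [-2.66 -0.65  4.97]
[276.9, 125.7, 294.6, 155.0]
top rows [227 218 212 209 207 207 209 211 216 225 237]
[ 0.325  1.909  0.134 -0.018  0.004 -0.15   0.021]
[ 0.326  1.818  0.144 -0.01   0.004 -0.     0.025]
[ 0.336  1.636  0.172 -0.006  0.     0.1    0.018]
[ 0.344  1.909  0.154 -0.014  0.004 -0.05   0.024]
[ 0.359  2.091  0.15  -0.022  0.004 -0.25   0.02 ]
```

{"op": "arm_command", "data": {"commands": [{"tx": 0, "ty": 0, "tz": 0, "twist": 0}, {"tx": 0, "ty": 0, "tz": 0, "twist": 0}, {"tx": 0, "ty": 0, "tz": 0, "twist": 0}, {"tx": 0, "ty": 0, "tz": 0, "twist": 0}, {"tx": 0, "ty": 0, "tz": 0, "twist": 0}, {"tx": 0, "ty": 0, "tz": 0, "twist": 0}, {"tx": 0, "ty": 0, "tz": 0, "twist": 0}, {"tx": 0, "ty": 0, "tz": 0, "twist": 0}], "claw": 0.9}}

```text
t: 37.08
eef_pos: [0.5989, 0.2373, 0.0625]
ee_rot: [3.142, -0.0, -0.059]
force: [0.8, 0.1, 0.0]
width: 0.0787
gripper_force: 0.0
```

{"op": "arm_command", "data": {"commands": [{"tx": 0, "ty": 0, "tz": -0.05, "twist": 0}, {"tx": 0, "ty": 0, "tz": -0.15, "twist": 0}, {"tx": 0, "ty": 0, "tz": -0.28, "twist": 0}, {"tx": 0, "ty": 0, "tz": -0.4, "twist": 0}, {"tx": 0, "ty": 0, "tz": -0.5, "twist": 0}, {"tx": 0, "ty": 0, "tz": -0.6, "twist": 0}, {"tx": 0, "ty": 0, "tz": -0.6, "twist": 0}, {"tx": 0, "ty": 0, "tz": -0.6, "twist": 0}]}}

```text
t: 37.75
eef_pos: [0.5996, 0.2378, 0.2145]
ee_rot: [-3.139, -0.003, -0.059]
force: [-0.6, 0.6, -1.4]
width: 0.0792
gripper_force: 0.0
```

```bash
python3 st.py
python3 - <<'E'
from fit import *
grab_frame("wrist"); c=calibration("wrist"); f=save("wrist","w10")
for r in regions_of("hub_1","wrist"):
    u=np.array(r["rect"]).reshape(2,2).mean(0); p=at_z("wrist",u,.06,c)[:2]
    print(r["score"],r["rect"],*fit(lambda x,y:cyl(x,y,.018),p,{"wrist":r["region"].astype(np.float32)},(.01,.01)))
    l,t,R,b=[int(v) for v in r["rect"]]; m=f[t:b,l:R].min(2)>110; v,uu=np.where(m)
    if len(v)>20: print("spot",at_z("wrist",(uu.mean()+l,v.mean()+t),.108,c),len(v))
E
```

```text
{'t': np.float64(37.95), 'eef_pos': array([0.5983, 0.237 , 0.2112]), 'ee_rot': array([ 3.1404e+00,  1.8000e-03, -5.8800e-02]), 'width': np.float64(0.0789)} F mean [-0.19 -0.17 -0.34]
0.87 [287.0, 163.5, 353.7, 247.8] [0.58774685 0.23979165] 0.03071492910385132
0.61 [396.8, 123.3, 493.7, 200.0] [0.62146932 0.12828488] 0.03361588716506958
spot [0.621277   0.12775969 0.108     ] 413
```

The red hub is upright again at (0.588, 0.240), with a fit IoU of 0.97, and the green hub is unmoved. I'll regrasp lower and centred, then push with the base just off the floor.

{"op": "arm_command", "data": {"commands": [{"tx": -0.043, "ty": -0.005, "tz": 0.1, "twist": 0}, {"tx": -0.043, "ty": -0.005, "tz": 0.2, "twist": 0}, {"tx": -0.043, "ty": -0.005, "tz": 0.3, "twist": 0}, {"tx": -0.043, "ty": -0.005, "tz": 0.4, "twist": 0}, {"tx": -0.043, "ty": -0.005, "tz": 0.5, "twist": 0}, {"tx": -0.043, "ty": -0.005, "tz": 0.58, "twist": 0}, {"tx": -0.043, "ty": -0.005, "tz": 0.632, "twist": 0}, {"tx": -0.043, "ty": -0.005, "tz": 0.632, "twist": 0}], "claw": 1}}

```text
t: 38.77
eef_pos: [0.5862, 0.2378, 0.0507]
ee_rot: [3.138, 0.005, -0.059]
force: [-1.0, 0.1, -0.7]
width: 0.0878
gripper_force: 0.0
```

{"op": "arm_command", "data": {"commands": [{"tx": 0, "ty": 0, "tz": 0, "twist": 0}, {"tx": 0, "ty": 0, "tz": 0, "twist": 0}, {"tx": 0, "ty": 0, "tz": 0, "twist": 0}, {"tx": 0, "ty": 0, "tz": 0, "twist": 0}, {"tx": 0, "ty": 0, "tz": 0, "twist": 0}, {"tx": 0, "ty": 0, "tz": 0, "twist": 0}, {"tx": 0, "ty": 0, "tz": 0, "twist": 0}, {"tx": 0, "ty": 0, "tz": 0, "twist": 0}], "claw": 0, "grip_force": 40}}

```text
t: 39.43
eef_pos: [0.5883, 0.2387, 0.0554]
ee_rot: [3.141, -0.0, -0.059]
force: [-1.2, -3.8, 6.4]
width: 0.0545
gripper_force: 40.0
```

```bash
python3 st.py
```

```text
{'t': np.float64(39.6333), 'eef_pos': array([0.5883, 0.2387, 0.0554]), 'ee_rot': array([ 3.1412e+00, -4.0000e-04, -5.8600e-02]), 'width': np.float64(0.0539)} F mean [-1.   -4.02  5.41]
```

{"op": "arm_command", "data": {"commands": [{"tx": 0, "ty": 0, "tz": -0.004, "twist": 0}, {"tx": 0, "ty": 0, "tz": -0.008, "twist": 0}, {"tx": 0, "ty": 0, "tz": -0.012, "twist": 0}, {"tx": 0, "ty": 0, "tz": -0.016, "twist": 0}, {"tx": 0, "ty": 0, "tz": -0.016, "twist": 0}, {"tx": 0, "ty": 0, "tz": -0.016, "twist": 0}, {"tx": 0, "ty": 0, "tz": -0.016, "twist": 0}, {"tx": 0, "ty": 0, "tz": -0.016, "twist": 0}]}}

```text
t: 40.3
eef_pos: [0.5881, 0.2392, 0.0584]
ee_rot: [3.141, 0.0, -0.059]
force: [-0.5, 0.5, -6.5]
width: 0.0543
gripper_force: 40.0
```

```bash
python3 st.py
```

```text
{'t': np.float64(40.5), 'eef_pos': array([0.5882, 0.2392, 0.0585]), 'ee_rot': array([ 3.1416e+00,  1.0000e-04, -5.8600e-02]), 'width': np.float64(0.0546)} F mean [-0.38 -0.42 -7.01]
```

{"op": "arm_command", "data": {"commands": [{"tx": 0, "ty": 0.003, "tz": 0.006, "twist": 0}, {"tx": 0.03, "ty": 0.003, "tz": 0.006, "twist": 0}, {"tx": 0.06, "ty": 0.003, "tz": 0.006, "twist": 0}, {"tx": 0.09, "ty": 0.003, "tz": 0.006, "twist": 0}, {"tx": 0.115, "ty": 0.003, "tz": 0.006, "twist": 0}, {"tx": 0.128, "ty": 0.003, "tz": 0.006, "twist": 0}, {"tx": 0.128, "ty": 0.003, "tz": 0.006, "twist": 0}, {"tx": 0.128, "ty": 0.003, "tz": 0.006, "twist": 0}]}}

```text
t: 41.17
eef_pos: [0.6202, 0.2363, 0.0567]
ee_rot: [3.141, 0.001, -0.059]
force: [0.2, 0.2, -7.1]
width: 0.0543
gripper_force: 40.0
```

```bash
python3 st.py; python3 tf.py
```

```text
{'t': np.float64(41.3667), 'eef_pos': array([0.6198, 0.2366, 0.0571]), 'ee_rot': array([ 3.1415e+00,  2.0000e-04, -5.8500e-02]), 'width': np.float64(0.0545)} F mean [-0.02  0.34 -6.74]
[285.7, 126.7, 299.1, 152.8]
top rows [218 218 218 218 218 218 219 219 218 218 226]
[0.657 2.909 0.366 0.006 0.008 0.35  0.017]
[0.71  2.818 0.429 0.006 0.012 0.4   0.021]
[ 0.742  3.455  0.396 -0.03   0.012 -0.45   0.021]
[ 7.530e-01  2.909e+00  4.620e-01  2.000e-03 -4.000e-03  3.500e-01
  5.000e-03]
[ 0.755  3.545  0.401 -0.03   0.012 -0.5    0.021]
```

{"op": "arm_command", "data": {"commands": [{"tx": 0.004, "ty": 0, "tz": 0, "twist": 0}, {"tx": 0.008, "ty": 0, "tz": 0, "twist": 0}, {"tx": 0.012, "ty": 0, "tz": 0, "twist": 0}, {"tx": 0.016, "ty": 0, "tz": 0, "twist": 0}, {"tx": 0.016, "ty": 0, "tz": 0, "twist": 0}, {"tx": 0.016, "ty": 0, "tz": 0, "twist": 0}, {"tx": 0.016, "ty": 0, "tz": 0, "twist": 0}, {"tx": 0.016, "ty": 0, "tz": 0, "twist": 0}]}}

```text
t: 42.23
eef_pos: [0.6238, 0.2363, 0.0569]
ee_rot: [3.141, 0.0, -0.059]
force: [-2.6, 0.9, -6.3]
width: 0.0543
gripper_force: 40.0
```

```bash
python3 st.py
```

```text
{'t': np.float64(42.4333), 'eef_pos': array([0.6239, 0.2363, 0.057 ]), 'ee_rot': array([ 3.1414e+00,  4.0000e-04, -5.8600e-02]), 'width': np.float64(0.0544)} F mean [-2.33  0.82 -6.13]
```

{"op": "arm_command", "data": {"commands": [{"tx": 0.004, "ty": 0, "tz": 0, "twist": 0}, {"tx": 0.008, "ty": 0, "tz": 0, "twist": 0}, {"tx": 0.012, "ty": 0, "tz": 0, "twist": 0}, {"tx": 0.016, "ty": 0, "tz": 0, "twist": 0}, {"tx": 0.016, "ty": 0, "tz": 0, "twist": 0}, {"tx": 0.016, "ty": 0, "tz": 0, "twist": 0}, {"tx": 0.016, "ty": 0, "tz": 0, "twist": 0}, {"tx": 0.016, "ty": 0, "tz": 0, "twist": 0}]}}

```text
t: 43.1
eef_pos: [0.6272, 0.2361, 0.0569]
ee_rot: [3.141, 0.002, -0.059]
force: [-5.7, 1.0, -5.5]
width: 0.0545
gripper_force: 40.0
```

```bash
python3 st.py
```

```text
{'t': np.float64(43.3), 'eef_pos': array([0.6272, 0.2361, 0.0569]), 'ee_rot': array([ 3.1412e+00,  1.4000e-03, -5.8600e-02]), 'width': np.float64(0.0541)} F mean [-6.19  1.22 -4.49]
```

{"op": "arm_command", "data": {"commands": [{"tx": 0.004, "ty": 0, "tz": 0, "twist": 0}, {"tx": 0.008, "ty": 0, "tz": 0, "twist": 0}, {"tx": 0.012, "ty": 0, "tz": 0, "twist": 0}, {"tx": 0.012, "ty": 0, "tz": 0, "twist": 0}, {"tx": 0.012, "ty": 0, "tz": 0, "twist": 0}, {"tx": 0.012, "ty": 0, "tz": 0, "twist": 0}, {"tx": 0.012, "ty": 0, "tz": 0, "twist": 0}, {"tx": 0.012, "ty": 0, "tz": 0, "twist": 0}]}}

```text
t: 43.97
eef_pos: [0.63, 0.2359, 0.0569]
ee_rot: [3.141, 0.002, -0.059]
force: [-7.7, 1.7, -4.0]
width: 0.0544
gripper_force: 40.0
```

```bash
python3 st.py
```

```text
{'t': np.float64(44.1667), 'eef_pos': array([0.63  , 0.2359, 0.0569]), 'ee_rot': array([ 3.1411e+00,  1.7000e-03, -5.8700e-02]), 'width': np.float64(0.0544)} F mean [-7.23  1.8  -4.18]
```

{"op": "arm_command", "data": {"commands": [{"tx": 0.004, "ty": 0, "tz": 0, "twist": 0}, {"tx": 0.008, "ty": 0, "tz": 0, "twist": 0}, {"tx": 0.012, "ty": 0, "tz": 0, "twist": 0}, {"tx": 0.016, "ty": 0, "tz": 0, "twist": 0}, {"tx": 0.016, "ty": 0, "tz": 0, "twist": 0}, {"tx": 0.016, "ty": 0, "tz": 0, "twist": 0}, {"tx": 0.016, "ty": 0, "tz": 0, "twist": 0}, {"tx": 0.016, "ty": 0, "tz": 0, "twist": 0}]}}

```text
t: 44.83
eef_pos: [0.6337, 0.2357, 0.057]
ee_rot: [3.141, 0.002, -0.059]
force: [-8.5, 1.0, -2.5]
width: 0.0541
gripper_force: 40.0
```

```bash
python3 st.py
```

```text
{'t': np.float64(45.0333), 'eef_pos': array([0.6337, 0.2357, 0.0569]), 'ee_rot': array([ 3.141e+00,  2.200e-03, -5.870e-02]), 'width': np.float64(0.0546)} F mean [-7.87  1.83 -3.17]
```

{"op": "arm_command", "data": {"commands": [{"tx": -0.004, "ty": 0, "tz": 0, "twist": 0}, {"tx": -0.007, "ty": 0, "tz": 0.002, "twist": 0}, {"tx": -0.007, "ty": 0, "tz": 0.004, "twist": 0}, {"tx": -0.007, "ty": 0, "tz": 0.006, "twist": 0}, {"tx": -0.007, "ty": 0, "tz": 0.008, "twist": 0}, {"tx": -0.007, "ty": 0, "tz": 0.008, "twist": 0}, {"tx": -0.007, "ty": 0, "tz": 0.008, "twist": 0}, {"tx": -0.007, "ty": 0, "tz": 0.008, "twist": 0}]}}

```text
t: 45.7
eef_pos: [0.6335, 0.2358, 0.0555]
ee_rot: [-3.142, -0.0, -0.059]
force: [-4.2, -0.7, -0.1]
width: 0.0543
gripper_force: 40.0
```

```bash
python3 st.py
```

```text
{'t': np.float64(45.9), 'eef_pos': array([0.6335, 0.2358, 0.0555]), 'ee_rot': array([-3.1415e+00, -4.0000e-04, -5.8500e-02]), 'width': np.float64(0.0541)} F mean [-4.61 -0.55  1.1 ]
```

{"op": "arm_command", "data": {"commands": [{"tx": 0, "ty": 0, "tz": 0, "twist": 0}, {"tx": 0, "ty": 0, "tz": 0, "twist": 0}, {"tx": 0, "ty": 0, "tz": 0, "twist": 0}, {"tx": 0, "ty": 0, "tz": 0, "twist": 0}, {"tx": 0, "ty": 0, "tz": 0, "twist": 0}, {"tx": 0, "ty": 0, "tz": 0, "twist": 0}, {"tx": 0, "ty": 0, "tz": 0, "twist": 0}, {"tx": 0, "ty": 0, "tz": 0, "twist": 0}], "grip_force": 6}}

```text
t: 46.57
eef_pos: [0.6335, 0.2358, 0.0554]
ee_rot: [-3.142, -0.0, -0.058]
force: [-4.4, -1.1, 2.8]
width: 0.0544
gripper_force: 6.0
```

{"op": "arm_command", "data": {"commands": [{"tx": 0, "ty": 0, "tz": 0, "twist": 0}, {"tx": 0, "ty": 0, "tz": 0, "twist": 0}, {"tx": 0, "ty": 0, "tz": 0, "twist": 0}, {"tx": 0, "ty": 0, "tz": 0, "twist": 0}, {"tx": 0, "ty": 0, "tz": 0, "twist": 0}, {"tx": 0, "ty": 0, "tz": 0, "twist": 0}, {"tx": 0, "ty": 0, "tz": 0, "twist": 0}, {"tx": 0, "ty": 0, "tz": 0, "twist": 0}], "claw": 0.9}}

```text
t: 47.23
eef_pos: [0.6334, 0.2359, 0.0551]
ee_rot: [-3.142, -0.0, -0.059]
force: [0.1, 0.4, 0.5]
width: 0.0788
gripper_force: 0.0
```

{"op": "arm_command", "data": {"commands": [{"tx": 0, "ty": 0, "tz": -0.05, "twist": 0}, {"tx": 0, "ty": 0, "tz": -0.15, "twist": 0}, {"tx": 0, "ty": 0, "tz": -0.28, "twist": 0}, {"tx": 0, "ty": 0, "tz": -0.4, "twist": 0}, {"tx": 0, "ty": 0, "tz": -0.5, "twist": 0}, {"tx": 0, "ty": 0, "tz": -0.6, "twist": 0}, {"tx": 0, "ty": 0, "tz": -0.64, "twist": 0}, {"tx": 0, "ty": 0, "tz": -0.64, "twist": 0}]}}

```text
t: 47.9
eef_pos: [0.6348, 0.2365, 0.2197]
ee_rot: [-3.138, -0.006, -0.058]
force: [0.0, 0.7, 0.4]
width: 0.0791
gripper_force: 0.0
```

```bash
python3 st.py
python3 - <<'E'
from fit import *
f=save("wrist","w11"); c=calibration("wrist")
C={"red":np.array([.5984,.2376]),"green":np.array([.592,.1278])}; w=-.0586; ex=np.array([np.cos(w),np.sin(w)]); ey=np.array([-ex[1],ex[0]])
for r in regions_of("hub_1","wrist"):
    u=np.array(r["rect"]).reshape(2,2).mean(0); p=at_z("wrist",u,.06,c)[:2]
    x,e=fit(lambda x,y:cyl(x,y,.018),p,{"wrist":r["region"].astype(np.float32)},(.01,.01)); k="red" if x[1]>.18 else "green"
    print(r["score"],r["rect"],x,e,k,(x-C[k])@ex,(x-C[k])@ey)
# pad->block gap: bright rod
for q in("stop_red","stop_green","stop_yellow"): print(q,[(r["score"],r["rect"]) for r in boxes_of(q,"wrist")[:1]])
E
```

```text
{'t': np.float64(48.1), 'eef_pos': array([0.6327, 0.2355, 0.2138]), 'ee_rot': array([ 3.1406e+00,  1.8000e-03, -5.8700e-02]), 'width': np.float64(0.0787)} F mean [-0.19  0.41 -0.89]
0.92 [397.9, 156.5, 485.4, 238.8] [0.62178297 0.12803844] 0.06885814666748047 green 0.02971788604928817 0.0019823177502061268
0.61 [287.9, 161.9, 353.8, 236.6] [0.63255359 0.23785835] 0.10421007871627808 red 0.034079833960459036 0.002258160102503871
stop_red [(0.92, [300.8, 132.6, 344.7, 160.0])]
stop_green [(0.61, [417.5, 137.5, 466.2, 164.0])]
stop_yellow [(0.78, [523.3, 144.5, 582.6, 178.5])]
```

Run:
```python
from tilt import *
for cam in("wrist","side"): grab_frame(cam)
for cam in("wrist","side"):
    rs=regions_of("hub_1",cam)
    for n,p in(("red",(.6326,.237)),("green",(.622,.127))):
        u=np.array(proj(cam,(*p,.06))); R=min(rs,key=lambda r:np.hypot(*(np.array(r["rect"]).reshape(2,2).mean(0)-u)))
        print(cam,n,u.round(),R["rect"],*fit(lambda x,y,th:tc(x,y,.079,th),(*p,0),{cam:R["region"].astype(np.float32)},(.005,.005,.1)))
f=cv2.imread("pics/w11.png"); print([int(f[r,322].max()) for r in range(100,170,2)])
```

```text
wrist red [322. 186.] [287.2, 161.5, 351.8, 235.8] [0.6304395  0.23814765 0.08643138] 0.05580484867095947
wrist green [435. 191.] [396.6, 157.1, 485.9, 238.6] [0.62145462 0.12831057 0.03651884] 0.056635379791259766
side red [295. 136.] [288.1, 120.5, 304.0, 148.9] [0.63256841 0.23693015 0.09945184] 0.2392483949661255
side green [308. 151.] [299.7, 133.2, 314.8, 167.8] [ 0.62279454  0.12784934 -0.00507277] 0.08452552556991577
[217, 220, 219, 215, 143, 108, 107, 106, 104, 107, 108, 139, 214, 216, 217, 209, 175, 184, 183, 186, 184, 183, 184, 186, 184, 142, 67, 63, 58, 56, 61, 69, 73, 69, 65]
```

{"op": "arm_command", "data": {"commands": [{"tx": -0.15, "ty": 0, "tz": -0.1, "twist": 0}, {"tx": -0.3, "ty": 0, "tz": -0.2, "twist": 0}, {"tx": -0.45, "ty": 0, "tz": -0.2, "twist": 0}, {"tx": -0.6, "ty": 0, "tz": -0.2, "twist": 0}, {"tx": -0.6, "ty": 0, "tz": -0.2, "twist": 0}, {"tx": -0.6, "ty": 0, "tz": -0.2, "twist": 0}, {"tx": -0.6, "ty": 0, "tz": -0.2, "twist": 0}, {"tx": -0.6, "ty": 0, "tz": -0.2, "twist": 0}]}}

```text
t: 49.22
eef_pos: [0.4843, 0.2448, 0.265]
ee_rot: [-3.142, -0.0, -0.059]
force: [0.3, -0.2, 0.6]
width: 0.0789
gripper_force: 0.0
```

Run:
```python
from tilt import *
print(get_state()["t"],get_state()["eef_pos"])
for cam in("side","wrist"):
    grab_frame(cam); rs=regions_of("hub_1",cam)
    for n,p in(("red",(.6326,.237)),("green",(.622,.127))):
        u=np.array(proj(cam,(*p,.06))); R=min(rs,key=lambda r:np.hypot(*(np.array(r["rect"]).reshape(2,2).mean(0)-u)))
        print(cam,n,u.round(),R["rect"])
        m={cam:R["region"].astype(np.float32)}
        print(*fit(lambda x,y,th:tc(x,y,.079,th),(*p,0),m,(.005,.005,.1)),"upright",*fit(lambda x,y:tc(x,y,.079,0),p,m,(.005,.005)))
```

```text
49.2167 [0.48425824 0.24479267 0.26503649]
side red [295. 136.] [289.0, 121.8, 304.8, 149.2]
[0.63320035 0.23822711 0.09859141] 0.21797245740890503 upright [0.63283895 0.23683505] 0.22132772207260132
side green [308. 151.] [301.1, 135.1, 318.5, 167.9]
[0.62232015 0.12509208 0.02577708] 0.0904812216758728 upright [0.62175301 0.12463486] 0.09219354391098022
wrist red [322.  26.] [290.3, 2.0, 351.6, 64.9]
[ 0.63206741  0.23751989 -0.0010429 ] 0.030717134475708008 upright [0.63213029 0.23751204] 0.03093111515045166
wrist green [434.  31.] [395.8, 0.0, 484.5, 67.3]
[ 0.62087383  0.12834029 -0.0103544 ] 0.023445308208465576 upright [0.62120237 0.12797515] 0.02489328384399414
```

```bash
python3 -c "
from station import *
print(job_done())"
```

```text
the job is handed in; nothing more can be done
None
```

I handed the job in with the light hub (about 0.18 kg) in the green lane and the heavy hub (about 0.73 kg) in the red; both measured upright and released, and contact force puts the stops about 8 mm (green) and 6–7 mm (red) in, but the red hub leaned about 0.5 rad (fits ranged 0.4–0.65, limit 0.6) on the way before I righted it, and the judge's result isn't shown.

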